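Fold out the pegboard hook and hang up the buoyancy light

ROBOT

A 6-joint arm with a two-finger parallel gripper is mounted at the origin on the work surface. World frame = base frame: x ahead of the robot, y to its left, z up, the work surface at z = 0. Lengths are in m, angles in rad, forces in N, time in s.
With the tool pointing down it reaches from about 0.425 to 0.95 m from the base axis. Payload 3.5 kg.
Tool frame: the origin (TCP) lies at the very end of the fingers, on their centre line; the grasp point (between the pads) lies ctrl.grip_point_offset behind it (ctrl.grip_point_offset is the distance from the TCP to the grasp point, in m); z points along the fingers, y is the direction in which the jaws open and shut (so a half turn about z gives the same grasp; the last joint's range is limited). The gripper opens to 85 mm and grips with 20 to 120 N. Pads are 22 mm wide; open, the fingers measure 114 mm over their backs; the gripper's body (76 mm by 85 mm) begins 54 mm behind the grasp point. The pads swing forward as they close: fully open they stand 13 mm farther back than shut.
Start: joints at [1.098, 0.286, 1.577, -0, 1.279, -0.15], TCP at [0.214, 0.64, 0.231] pointing down, gripper open.
Joint ranges: [-2.77, 2.77], [-0.9, 2.22], [0.21, 2.48], [-1.53, 4.67], [0.24, 2.81], [-2.84, 2.84]. Speed limits (rad/s): [2.79, 2.79, 3.14, 3.14, 3.14, 3.14].

INTERFACE

Orientations are given as a unit quaternion [x, y, z, w].
In Python, from plant import telemetry, imaging, ticket, finder, ctrl gives the robot as it stands. The module is installed in compiled form; this text tells all that it offers.
- The arm moves only by the shell command python3 -m crank 'ROWS' [FORCE]. ROWS is JSON, a list of rows, each a list of 7 numbers: the shift along the tool's x, y, z scaled (see below), then the turn, a rotation vector about the tool's x, y, z scaled (see below), then the opening, from 0 (shut) to 1 (fully open). A call has 1 to 12 rows; each row is the pose to reach, as a shift and turn from the pose commanded when the call began, along the tool's axes at that moment; what a row does not reach only later rows make up. The controller multiplies each number of a shift by 0.15 m and each number of a turn by 90 degrees. A row lasts 1/10 s, in which the tool goes at most 50 mm and 8.59 degrees, less where a joint would pass 70% of its speed; a pose out of reach is approached as far as the arm can. A call with a number of a shift or a turn outside -1 to 1 is refused whole. A call with a gripper value outside its range is refused whole. The fingers move at their own pace and stop on an object; FORCE is the grip in N (left out, the last holds). Time passes only in rows, so rows that repeat a pose let the fingers close. It gives the time, the measured TCP pose, the force and the opening at its end, in the units of the state.
- telemetry.get_state(): the state, without advancing time (a new reading comes with each control period).
- imaging.read_camera(name): name is "scene" or "top" or "wrist"; returns a dict with "pixels" (400x640x3 uint8, red, green, blue), "vfov" (degrees; the focal length in pixels is half the picture's height over the tangent of half this angle, whatever the lens; pixels are square), "cx", "cy" (the principal point, pixels), "distortion" ([k1, k2, p1, p2, k3] as OpenCV has them; the pictures are not rectified), "rvec" (rotation vector, rad) and "tvec" (3), from world to camera coordinates, as OpenCV has them. Camera axes: x right, y down, z forward; pixel columns grow to the right and rows downward; lengths in m; the calibration is good to about 2 mm. A picture is of the moment at which its call begins. There is no depth.
- ticket.sign_off(): hands the job in, once; it reports no verdict.
Trained networks look in a picture, given as the dict that the camera call returned (one of the last four; its "shot" number tells which), for a name from the list of things; names that differ only in an ending like _2 or _b are one class to them, and where a whole thing is asked for, a point or a joint stands for the part that bears it (a point fixed in the world has none). Each returns a list of dicts, best first, with "confidence" (0 to 1); they miss things now and then, are a little off and sometimes report something else, mostly with a low value. They report only what shows in the picture. A call takes as long as a camera call. They do not tell look-alikes from the thing itself.
- finder.masks_of(label, picture): "pixels" (400x640 bool, what is visible of it) and "extent" ([left, top, right, bottom] in pixels, round what is visible of it).
- finder.pinpoint(label, picture): "location" ([row, column] in pixels: a listed point, or the origin of a listed thing).
The state is a dict: "time": time; "qpos": joint angles; "dq": joint speeds; "joint_efforts": joint torques, N m; "eef_pos": TCP position; "tcp_rot": TCP orientation; "contact_force": force on the tool from outside, world axes, zero at the start; "wrist_torque": the same for the moment, N m; "opening": opening from 0.0 (shut) to 1.0 (fully open).
Only numpy, scipy, OpenCV 4.12 (cv2) and the standard library are available. Lean on these libraries where they do the work, as an engineer would, in place of code of your own. Each camera call takes 0.05 s, during which the arm holds its last target.

TASK

Swing the folded steel hook on the pegboard out and down until it bears firmly on its stop, without leaning hard on it. Then hang the orange buoyancy light on it by its eye, lens down, and slide it gently along the hook until the eye is fully home against the shoulder; let go and leave it hanging, and leave the other things on the chart table alone.

Things in the scene. Friction and masses are not known exactly. Their poses are not given: they have to be found in the camera images.
- board: Slotted bamboo-ply pegboard standing upright, fixed, 18 mm thick, 240 mm wide, 216 mm tall. Origin: centre of its underside. Its -x axis points out of its front face (the side the hook swings out to), y along its width, z up. The front face is 9 mm from the origin along -x.
- hook_pivot (a point): Centre of the hook's hinge pin, fixed to the board, 200 mm up, 30 mm out from the front face (39 mm along the board's -x from its origin), at mid width. Axes as the board's; the pin lies along y.
- hook (a joint): Hook angle in rad: 0 is folded upright, growing as the tip swings out and down; starts at 0 to 0.2. The hinge is stiff (0.25 N m friction: 4 to 5 N pushed at 55 mm from the pivot) and stays where it is left. It opens to a hard stop somewhere from 0.95 to 1.4 rad, set differently each time, to be felt for. The open hook slopes up and outward.
- stop_screw: Adjustable upright stop screw, 6 mm thick, in the hook's fixed plate between hinge and board; its head (11 mm across) stands 4 to 14 mm above the board's top edge. The heel of the hook comes up against its lower end when the hook is fully open. Leave it alone. Origin: middle of its lower end. Its measured place does not give the stop angle: feel for it.
- light_center (a point): Centre of the light's height, 77 mm over its base; axes as the light's.
- light_eye (a point): Centre of the round cross-bar (8 mm thick, along y) that closes the eye, 150 mm over the light's base. Below it the opening: 20 mm wide (y), 22 mm high, 8 mm thick (x), flanked by two posts, flat outside, 36 mm over both, to grip 110 to 150 mm over the base. Fully home this point is 34 mm from the pivot along the hook, 6.5 mm above the bar's centre line.
- light: The orange buoyancy light. Round body 46 mm in diameter at most, 110 mm tall, standing on its clear lens, with a flat upright eye on top to 154 mm; 0.15 to 0.31 kg. Origin at the centre of its underside (the lens); z runs from lens to eye, x is the axis of the eye's opening (either way round), y across the eye.
- gps: Yellow handheld GPS unit lying on the table, 62 x 150 x 28 mm, bystander. Origin: centre of its underside.
- dish: White ceramic dish, 110 mm across, 35 mm high, bystander. Origin: centre of its underside.
- mug: Blue ceramic mug, 80 mm across, 92 mm high, bystander. Origin: centre of its underside.
- hook_tip (a point): End of the bar, 85 mm from the pivot, on its centre line, axes as the hook's. The last 5 mm carry a lip 5.5 mm high on the hook's own +x side. Folded, the tip stands about 69 mm above the board's top edge, with open space behind it; behind the bar, down to that edge, a finger can reach.
- hook_shoulder (a point): Foot of the shoulder's outer side, on the bar's own +x face, 30 mm from the pivot, 2.5 mm off the bar's centre line; axes as the hook's. The shoulder is a rib across the bar, 9 mm high, on the pivot side of this point. Things hang on the bar between shoulder and lip.
- hook_root (a point): The folding hook: a flat steel bar 14 mm wide (y), 5 mm thick (x), along its own +z from the pivot to 85 mm. This point lies on the pivot pin; own axes equal the board's when folded upright. Its own +x side faces the board when folded and up when open. It is screwed to thin ply: no more than 25 N may act on it, from the robot or from the light.
Not all that is in view belongs to the job. What is meant by the light is not pink, and is the smaller of those in its own colour.

How it is judged:
By the outcome, as a careful person would: the job done as asked, in the order asked, and still so for the second after the job is handed in, with the robot touching nothing.
It also fails if it takes over 72 s, if anything falls off the work surface, if the arm or the gripper's body presses on something with over 40 N, if the wrist force passes 120 N, or if a joint passes its speed limit or range.

## Working session

There is one attempt and no reset: what is moved stays moved. The work goes in short steps, Python scripts to look and compute and a shell command to move; the robot and the scene stay as the last step left them, time stands still between calls to the robot, and variables do not carry over. Pictures are saved under pics/ and viewed, and the job is handed in when it is done.

```bash
mkdir -p pics; ls; cat > h.py <<'E'
import numpy as np, cv2
from scipy.spatial.transform import Rotation as R
from plant import telemetry, imaging, ticket, finder, ctrl
def K(p):
    h=p["pixels"].shape[0]; f=h/2/np.tan(np.radians(p["vfov"])/2)
    return np.array([[f,0,p["cx"]],[0,f,p["cy"]],[0,0,1.]])
def save(p,n,crop=None,s=1):
    im=cv2.cvtColor(p["pixels"],cv2.COLOR_RGB2BGR)
    if crop: l,t,r,b=crop; im=im[t:b,l:r]
    if s!=1: im=cv2.resize(im,None,fx=s,fy=s,interpolation=cv2.INTER_CUBIC)
    cv2.imwrite("pics/"+n,im)
def ray(p,rc):
    u=cv2.undistortPoints(np.array([[[rc[1],rc[0]]]],float),K(p),np.array(p["distortion"],float))[0,0]
    Rm=cv2.Rodrigues(np.array(p["rvec"],float))[0]; t=np.array(p["tvec"],float).ravel()
    d=Rm.T@np.array([u[0],u[1],1]); return -Rm.T@t, d/np.linalg.norm(d)
def onz(p,rc,z):
    c,d=ray(p,rc); return c+d*(z-c[2])/d[2]
def tri(l):
    A=np.zeros((3,3));b=np.zeros(3)
    for p,rc in l:
        c,d=ray(p,rc);M=np.eye(3)-np.outer(d,d);A+=M;b+=M@c
    x=np.linalg.solve(A,b)
    return x,[np.linalg.norm((np.eye(3)-np.outer(ray(p,rc)[1],ray(p,rc)[1]))@(x-ray(p,rc)[0])) for p,rc in l]
def proj(p,X):
    q=cv2.projectPoints(np.array(X,float).reshape(-1,1,3),np.array(p["rvec"],float),np.array(p["tvec"],float),K(p),np.array(p["distortion"],float))[0].reshape(-1,2)
    return q[:,::-1]
E
python3 - <<'E'
from h import *
print(ctrl.grip_point_offset, telemetry.get_state())
for n in ["scene","top","wrist"]:
    p=imaging.read_camera(n); save(p,n+"0.png")
    print(n,p["vfov"],ray(p,(200,320)))
    for l in ["light","light_eye","light_center","hook_tip","hook_shoulder","hook_root","hook_pivot","stop_screw","board","gps","dish","mug"]:
        print(l,[(np.round(d["location"]).tolist(),round(d["confidence"],2)) for d in finder.pinpoint(l,p)])
E
```

```text
pics
0.0187 {'time': 0.0, 'qpos': array([ 1.09799782e+00,  2.87225460e-01,  1.57817990e+00, -7.59513166e-07,
        1.27863841e+00, -1.49984303e-01]), 'dq': array([-0.00116599,  0.00154332, -0.00183713,  0.00015052, -0.00128921,
        0.00172195]), 'joint_efforts': array([ 1.90652347e-03, -4.05990386e+01, -2.92626089e+01, -2.99738679e-05,
        5.88022638e-03, -2.77759042e-06]), 'eef_pos': array([0.21378903, 0.63954479, 0.22990577]), 'tcp_rot': array([ 1.60706949e-01,  9.87001406e-01, -1.16673121e-03, -3.75144971e-04]), 'contact_force': array([ 0.28145694, -0.43450516, -1.03114295]), 'wrist_torque': array([ 0.04505748, -0.00557515, -0.0144478 ]), 'opening': 1.0002203539374608}
scene 56.357958368349294 (array([ 0.81432187, -0.27625332,  0.83741054]), array([-0.34922568,  0.40482782, -0.84507743]))
light [([221.0, 289.0], 0.91), ([200.0, 318.0], 0.9), ([192.0, 283.0], 0.68)]
light_eye [([154.0, 277.0], 0.91), ([145.0, 317.0], 0.89), ([187.0, 285.0], 0.85)]
light_center [([176.0, 315.0], 0.96), ([172.0, 283.0], 0.76), ([205.0, 292.0], 0.66)]
hook_tip [([262.0, 231.0], 0.74), ([315.
[... 640 characters left out ...]
)]
hook_tip [([186.0, 415.0], 0.62)]
hook_shoulder [([188.0, 410.0], 0.66), ([187.0, 413.0], 0.51), ([154.0, 275.0], 0.5)]
hook_root [([190.0, 410.0], 0.46)]
hook_pivot [([190.0, 410.0], 0.67), ([190.0, 408.0], 0.27)]
stop_screw [([186.0, 412.0], 0.49), ([231.0, 322.0], 0.4)]
board [([197.0, 405.0], 0.75)]
gps [([156.0, 274.0], 0.98)]
dish [([204.0, 211.0], 0.79)]
mug [([229.0, 321.0], 0.71), ([150.0, 346.0], 0.62), ([235.0, 320.0], 0.36)]
wrist 59.75962527455744 (array([0.13930097, 0.66473621, 0.37279266]), array([ 0.27102427, -0.10162766, -0.9571926 ]))
light []
light_eye []
light_center []
hook_tip []
hook_shoulder []
hook_root []
hook_pivot []
stop_screw []
board []
gps []
dish []
mug []
```

View pics/scene0.png

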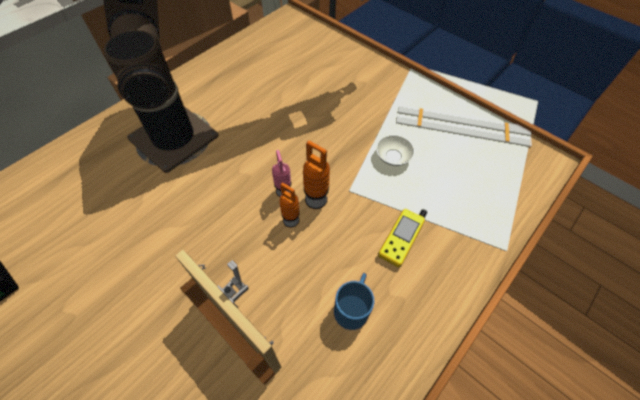

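View pics/top0.png

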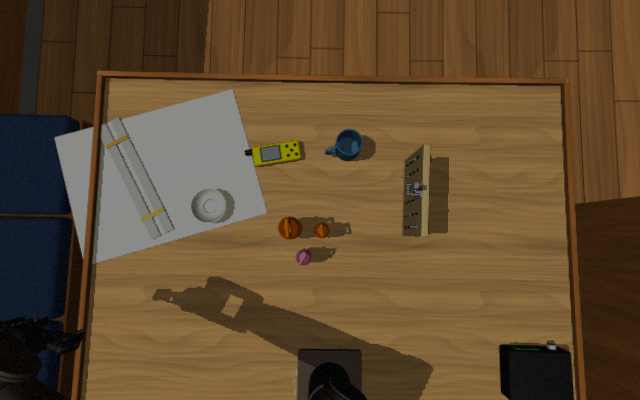

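```bash
python3 - <<'E'
import cv2
im=cv2.imread('pics/scene0.png'); cv2.imwrite('pics/scene0a.png',cv2.resize(im[120:240,250:350],None,fx=5,fy=5,interpolation=cv2.INTER_CUBIC))
cv2.imwrite('pics/scene0b.png',cv2.resize(im[240:390,190:300],None,fx=4,fy=4,interpolation=cv2.INTER_CUBIC))
im=cv2.imread('pics/top0.png'); cv2.imwrite('pics/top0a.png',cv2.resize(im[140:280,260:460],None,fx=4,fy=4,interpolation=cv2.INTER_CUBIC))
E
```

```text
(no output)
```

View pics/scene0a.png

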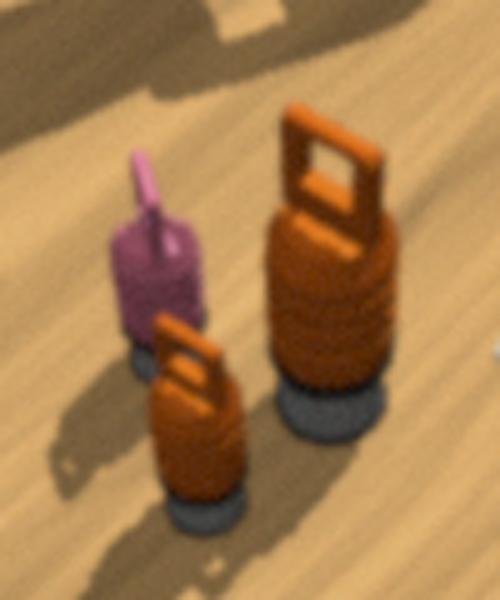

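View pics/scene0b.png

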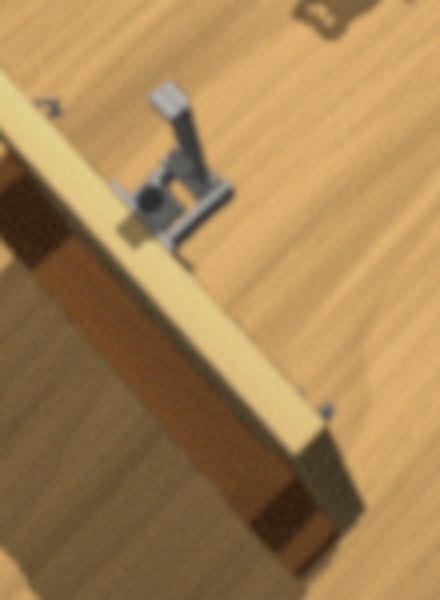

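View pics/top0a.png

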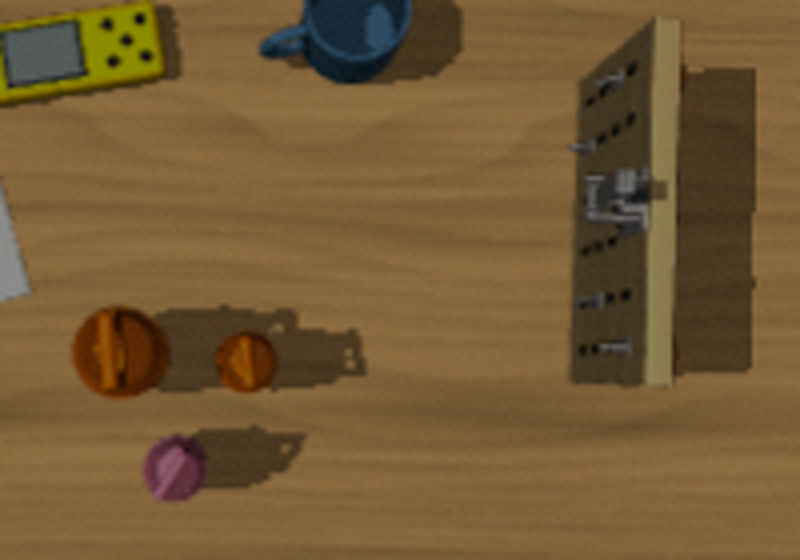

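```bash
python3 - <<'E'
from h import *
t=imaging.read_camera("top"); s=imaging.read_camera("scene")
for n,rc in dict(bu=(144.2,430),fu=(144.2,424.2),fl=(236.3,421.2),bl=(236.3,428)).items(): print(n,onz(t,rc,.216))
# scene crop offset (190,240)/4 : front corner near right (325,430)->; left end (0,70)
for n,rc in dict(near_back=(240+458/4,190+295/4),near_front=(240+428/4,190+328/4)).items(): print(n,onz(s,rc,.216))
P={}
for q in ["light","light_eye","light_center","hook_pivot","hook_tip","hook_shoulder","stop_screw","hook_root"]:
    a=finder.pinpoint(q,t);b=finder.pinpoint(q,s)
    for i in a[:3]:
        for j in b[:3]:
            x,e=tri([(t,i["location"]),(s,j["location"])])
            if max(e)<.012: print(q,np.round(x,4),np.round(e,4),np.round(i["location"]),np.round(j["location"],1))
for q,z in [("gps",0),("dish",0),("mug",0),("board",0)]:
    for p in (t,s):
        d=finder.pinpoint(q,p)
        print(q,[np.round(onz(p,k["location"],z),3).tolist() for k in d[:2]])
E
```

```text
bu [ 0.68011013 -0.24749914  0.216     ]
fu [ 0.67989252 -0.23240656  0.216     ]
fl [ 0.44043354 -0.222206    0.216     ]
bl [ 0.44072926 -0.2394939   0.216     ]
near_back [ 0.68283429 -0.24990248  0.216     ]
near_front [ 0.68442722 -0.23356904  0.216     ]
light [ 0.4645  0.1133 -0.0038] [0.0005 0.0005] [226. 295.] [202.7 315.8]
light [0.4552 0.0308 0.1324] [0.0063 0.0063] [228. 320.] [191.8 285.9]
light [0.4586 0.0325 0.026 ] [0.0036 0.0036] [228. 320.] [215.5 291.2]
light [ 0.3768  0.091  -0.0152] [0.0024 0.0024] [254. 301.] [191.8 285.9]
light [ 0.371   0.1008 -0.1652] [0.0014 0.0014] [254. 301.] [215.5 291.2]
light_eye [0.3856 0.0775 0.1662] [0.0064 0.0064] [253. 302.] [154.2 277.6]
light_eye [0.4635 0.1141 0.2203] [0.0006 0.0006] [225. 289.] [147.1 315.9]
light_eye [0.4464 0.0314 0.2584] [0.0087 0.0087] [230. 319.] [154.2 277.6]
light_center [0.4474 0.0339 0.1999] [0.0042 0.0042] [231. 320.] [171.1 283.2]
light_center [0.4494 0.0347 0.0615] [0.0027 0.0027] [231. 320.] [205.4 288.7]
light_center [0.4557 0.1234 0.1025] [0.0004 0.0004] [229. 290.] [174.9 316.4]
light_center [0.
[... 158 characters left out ...]
5576 -0.1976  0.1953] [0.0046 0.0046] [190. 408.] [283.7 235.1]
hook_tip [ 0.5889 -0.2428  0.0795] [0.0007 0.0007] [186. 415.] [330.5 240.9]
hook_shoulder [ 0.562  -0.2012  0.2391] [0.0034 0.0034] [188. 416.] [277.1 235.4]
hook_shoulder [ 0.5626 -0.1956  0.2317] [0.0024 0.0024] [187. 411.] [277.1 235.4]
hook_root [ 0.5596 -0.197   0.1838] [0.0009 0.0009] [191. 408.] [286.  239.3]
hook_root [ 0.5575 -0.1962  0.1932] [0.0026 0.0026] [191. 408.] [283.3 237. ]
gps [[0.696, 0.181, 0.0]]
gps [[0.688, 0.158, 0.0]]
dish [[0.525, 0.376, 0.0]]
dish [[0.525, 0.379, 0.0]]
mug [[0.722, -0.055, 0.0]]
mug [[0.724, -0.048, 0.0]]
board [[0.569, -0.234, 0.0], [0.599, -0.259, 0.0]]
board [[0.567, -0.245, 0.0]]
```

The three look-alikes in the scene picture are pink (283,180), large orange (316,180) and small orange (290,207). Since the light is not pink and is the smaller of the orange pair, it's the one at (290,207), which the enlarged crop confirms. The board is at right in the top view, front facing world +y, with the hook folded almost upright.

I'll do the hook first: raise, then travel over.

```bash
cat >> h.py <<'E'
YAW=-0.0425
def down(yaw=YAW):
    y=np.array([np.cos(yaw),np.sin(yaw),0]);z=np.array([0,0,-1.]);return R.from_matrix(np.c_[np.cross(y,z),y,z])
def plan(pos,rot=None,st=None):
    st=st or telemetry.get_state(); r0=R.from_quat(st["tcp_rot"])
    d=r0.inv().apply(np.array(pos)-st["eef_pos"])/.15
    t=(r0.inv()*(rot or down())).as_rotvec()/(np.pi/2)
    print("row",np.round(d,3).tolist(),np.round(t,3).tolist(),"t",st["time"]); return d,t
E
python3 - <<'E'
from h import *
plan([.214,.64,.38]); plan([.40,.40,.38]);plan([.562,-.22,.38])
E
```

```text
row [0.0, -0.001, -0.991] [0.0, -0.0, 0.822] t 3.25
row [-1.683, -1.125, -0.991] [0.0, -0.0, 0.822] t 3.25
row [-4.019, -4.702, -0.991] [0.0, -0.0, 0.822] t 3.25
```

```bash
python3 -m crank '[[0,0,-0.8,0,0,0.4,0],[-1,-1,-1,0,0,0.6,0],[-1,-1,-1,0,0,0.822,0],[-1,-1,-1,0,0,0.822,0],[-1,-1,-1,0,0,0.822,0],[-1,-1,-1,0,0,0.822,0],[-1,-1,-1,0,0,0.822,0],[-1,-1,-1,0,0,0.822,0],[-1,-1,-1,0,0,0.822,0]]'; python3 -c "
from h import *
plan([.562,-.225,.36])"
```

```text
time: 4.15
eef_pos: [0.309, 0.4499, 0.3819]
tcp_rot: [0.724, 0.69, 0.001, -0.0]
contact_force: [-0.0, 0.6, -0.9]
opening: 0.005
row [-4.412, 1.904, 0.143] [0.0, -0.001, -0.004] t 4.15
```

```bash
python3 -m crank '[[-1,0.45,0,0,0,0,0],[-1,0.45,0,0,0,0,0],[-1,0.45,0,0,0,0,0]]' >/dev/null; python3 -m crank '[[-1,0.45,0,0,0,0,0],[-1,0.45,0,0,0,0,0],[-1,0.45,0,0,0,0,0]]'>/dev/null;  python3 -m crank '[[-1,0.45,0,0,0,0,0],[-1,0.45,0,0,0,0,0],[-1,0.45,0,0,0,0,0],[-1,0.45,0,0,0,0,0]]'; python3 -c "
from h import *
plan([.562,-.225,.36])"
```

```text
time: 5.15
eef_pos: [0.4817, 0.015, 0.381]
tcp_rot: [0.724, 0.69, -0.0, 0.0]
contact_force: [-1.2, 1.5, 0.2]
opening: -0.0
row [-1.572, 0.612, 0.142] [-0.0, 0.001, -0.004] t 5.15
```

Now stop short, with the wrist camera above the hook, and look.

```bash
python3 -m crank '[[-1,0.5,0,0,0,0,0],[-1,0.5,0,0,0,0,0],[-1,0.5,0,0,0,0,0],[-1,0.5,0,0,0,0,0],[-1,0.5,0,0,0,0,0]]'; python3 - <<'E'
from h import *
p=imaging.read_camera("wrist"); save(p,"w1.png",s=1.2); print(ray(p,(200,320)))
for q in ["hook_pivot","hook_tip","hook_shoulder","stop_screw","hook_root","board"]:
    print(q,[(np.round(d["location"],1).tolist(),round(d["confidence"],2)) for d in finder.pinpoint(q,p)[:2]])
yb=np.array([np.cos(YAW),np.sin(YAW),0]);xb=np.array([np.sin(YAW),-np.cos(YAW),0])
print(xb,yb)
c=np.array([.5606,-.2274,0])+.009*xb
P=[c-.009*xb+s*.12*yb+[0,0,.216] for s in(-1,1)]+[c+.009*xb+s*.12*yb+[0,0,.216] for s in(-1,1)]+[c-.039*xb+[0,0,.2],c-.039*xb+[0,0,.285]]
print(np.round(proj(p,P),1))
print(telemetry.get_state()["eef_pos"])
E
```

```text
time: 5.65
eef_pos: [0.5497, -0.1356, 0.3805]
tcp_rot: [0.723, 0.691, -0.0, -0.001]
contact_force: [-0.7, 0.7, -0.1]
opening: 0.001
(array([ 0.55236359, -0.05817745,  0.52199215]), array([-0.02388174, -0.28651269, -0.95777875]))
hook_pivot [([241.5, 341.2], 0.96)]
hook_tip [([278.9, 345.9], 0.91)]
hook_shoulder [([250.6, 344.1], 0.71)]
stop_screw []
hook_root [([240.5, 338.6], 0.86)]
board [([211.8, 335.1], 0.63)]
[-0.04248721 -0.99909701  0.        ] [ 0.99909701 -0.04248721  0.        ]
[[275.4 218. ]
 [274.5 462.5]
 [291.5 219.7]
 [290.7 460.4]
 [240.2 339.6]
 [284.2 344.5]]
[ 0.54914783 -0.13277188  0.38188956]
```

View pics/w1.png

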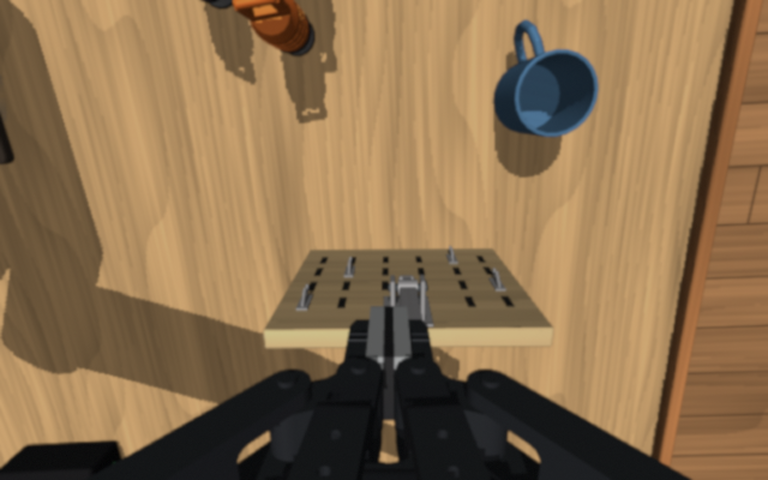

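Hook is seen at (341,242)–(346,279) in the wrist frame, within ~1–2 mm of my board model. Now I'll go behind the bar.

```bash
cat >> h.py <<'E'
PIV=np.array([.5625,-.1974,.2]); OUT=np.array([.0425,.9991,0]); SID=np.array([.9991,-.0425,0])
def pushpose(th,r=.062,back=0.):  # TCP with front-bottom finger edge on the bar's upper face
    return PIV+OUT*(r*np.sin(th)-.0025*np.cos(th)-.011-back)+np.array([0,0,r*np.cos(th)+.0025*np.sin(th)])
E
python3 - <<'E'
from h import *
a=pushpose(0,back=.012); a[2]=.36; print(a); plan(a)
E
```

```text
[ 0.56141625 -0.22287705  0.36      ]
row [-0.597, 0.106, 0.146] [0.001, 0.0, 0.001] t 6.0
```

```bash
python3 -m crank '[[-0.6,0.105,0.1,0,0,0,0],[-0.6,0.105,0.1,0,0,0,0],[-0.6,0.105,0.3,0,0,0,0],[-0.6,0.105,0.5,0,0,0,0],[-0.6,0.105,0.5,0,0,0,0]]'; python3 - <<'E'
from h import *
for n in ["wrist","scene"]:
    p=imaging.read_camera(n); save(p,n+"2.png",(200,200,480,400) if n=="wrist" else (170,200,330,340),2.8 if n=="wrist" else 4)
plan(pushpose(0,back=.012))
E
```

```text
time: 6.5
eef_pos: [0.5591, -0.2232, 0.3008]
tcp_rot: [0.722, 0.692, -0.001, -0.005]
contact_force: [-0.2, 0.0, -0.2]
opening: -0.001
row [0.008, 0.002, 0.297] [-0.0, -0.0, 0.0] t 6.6
```

View pics/wrist2.png

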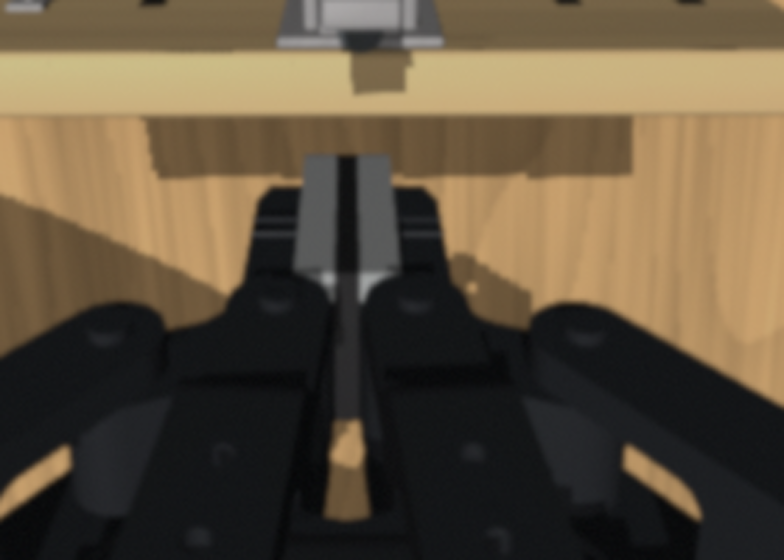

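View pics/scene2.png

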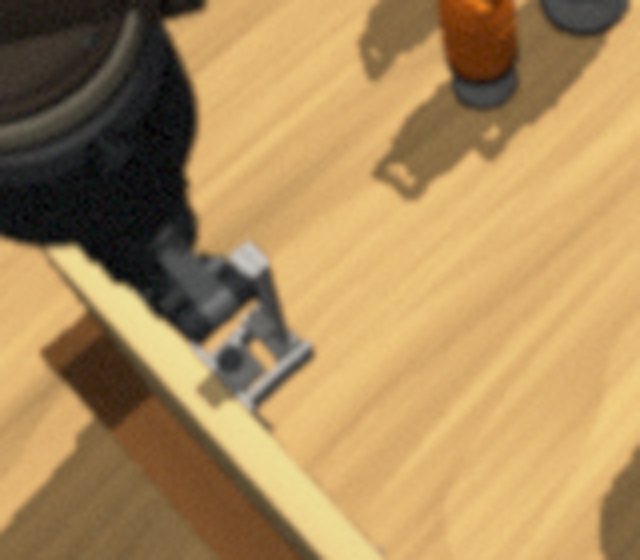

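The wrist picture shows the shut fingers (centre near column 324) aligned with the hook (column ~329) behind it. Down, then first contact.

```bash
python3 -m crank '[[0,0,0.27,0,0,0,0],[0,0,0.27,0,0,0,0],[0,0,0.27,0,0,0,0]]'; python3 - <<'E'
from h import *
s=telemetry.get_state()
for th in (0,.1,.2,.3,.4,.5,.6,.7,.8,.9,1.0): print(th,end=' ');plan(pushpose(th),st=s)
E
```

```text
time: 6.9
eef_pos: [0.5615, -0.2245, 0.2673]
tcp_rot: [0.722, 0.692, 0.0, 0.0]
contact_force: [0.1, -0.5, -0.1]
opening: -0.001
0 row [0.091, -0.001, 0.035] [0.0, 0.0, -0.0] t 6.9
0.1 row [0.132, -0.001, 0.036] [0.0, 0.0, -0.0] t 6.9
0.2 row [0.173, -0.001, 0.04] [0.0, 0.0, -0.0] t 6.9
0.3 row [0.214, -0.001, 0.049] [0.0, 0.0, -0.0] t 6.9
0.4 row [0.253, -0.001, 0.062] [0.0, 0.0, -0.0] t 6.9
0.5 row [0.291, -0.001, 0.078] [0.0, 0.0, -0.0] t 6.9
0.6 row [0.327, -0.001, 0.098] [0.0, 0.0, -0.0] t 6.9
0.7 row [0.361, -0.001, 0.122] [0.0, 0.0, -0.0] t 6.9
0.8 row [0.392, -0.001, 0.149] [0.0, 0.0, -0.0] t 6.9
0.9 row [0.421, -0.001, 0.179] [0.0, 0.0, -0.0] t 6.9
1.0 row [0.446, -0.001, 0.211] [0.0, 0.0, -0.0] t 6.9
```

```bash
python3 -m crank '[[0.09,0,0.035,0,0,0,0],[0.13,0,0.036,0,0,0,0],[0.17,0,0.04,0,0,0,0],[0.19,0,0.044,0,0,0,0],[0.21,0,0.049,0,0,0,0]]';  python3 -m crank '[[0.02,0,0.006,0,0,0,0],[0.04,0,0.013,0,0,0,0]]'
```

```text
time: 7.4
eef_pos: [0.563, -0.1934, 0.2595]
tcp_rot: [0.722, 0.692, 0.0, 0.001]
contact_force: [0.2, -2.5, 2.1]
opening: 0.002
time: 7.6
eef_pos: [0.563, -0.1875, 0.2571]
tcp_rot: [0.722, 0.692, -0.0, 0.001]
contact_force: [0.6, -3.5, 3.7]
opening: -0.001
```

```bash
python3 -m crank '[[0.019,0,0.008,0,0,0,0],[0.038,0,0.016,0,0,0,0],[0.056,0,0.025,0,0,0,0],[0.074,0,0.036,0,0,0,0],[0.091,0,0.048,0,0,0,0],[0.108,0,0.06,0,0,0,0],[0.124,0,0.073,0,0,0,0],[0.139,0,0.087,0,0,0,0]]'; python3 - <<'E'
from h import *
s=telemetry.get_state();print(s["contact_force"])
for th in (.85,.9,.95,1.0,1.05,1.1,1.2,1.3,1.4): print(th,end=' ');plan(pushpose(th),st=s)
p=imaging.read_camera("scene"); save(p,"s3.png",(170,200,330,340),4)
E
```

```text
time: 8.4
eef_pos: [0.5638, -0.1659, 0.2434]
tcp_rot: [0.722, 0.692, 0.0, -0.0]
contact_force: [-0.5, -1.1, 4.5]
opening: 0.002
[-0.4892421  -1.07002512  4.50202713]
0.85 row [0.016, 0.0, 0.004] [-0.0, -0.001, -0.0] t 8.4
0.9 row [0.03, 0.0, 0.019] [-0.0, -0.001, -0.0] t 8.4
0.95 row [0.043, 0.0, 0.035] [-0.0, -0.001, -0.0] t 8.4
1.0 row [0.055, 0.0, 0.052] [-0.0, -0.001, -0.0] t 8.4
1.05 row [0.067, 0.0, 0.069] [-0.0, -0.001, -0.0] t 8.4
1.1 row [0.077, 0.0, 0.087] [-0.0, -0.001, -0.0] t 8.4
1.2 row [0.095, 0.0, 0.124] [-0.0, -0.001, -0.0] t 8.4
1.3 row [0.11, 0.0, 0.162] [-0.0, -0.001, -0.0] t 8.4
1.4 row [0.121, 0.0, 0.202] [-0.0, -0.001, -0.0] t 8.4
```

View pics/s3.png

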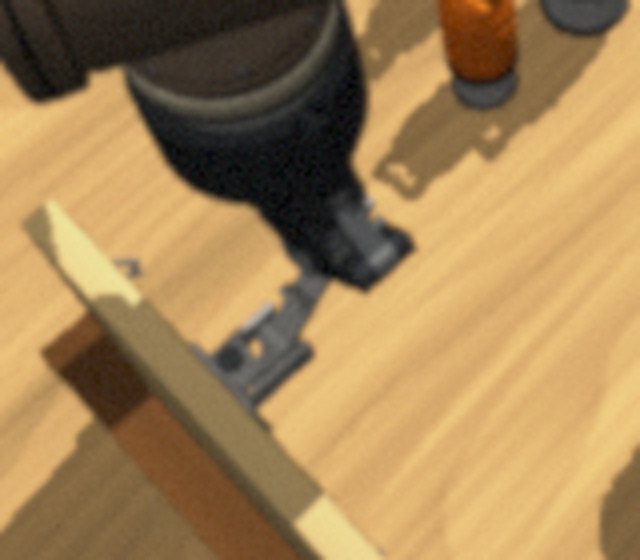

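```bash
python3 -m crank '[[0.008,0,0.009,0,0,0,0],[0.014,0,0.017,0,0,0,0]]';python3 -m crank '[[0.007,0,0.009,0,0,0,0],[0.013,0,0.017,0,0,0,0]]';
```

```text
time: 8.65
eef_pos: [0.5638, -0.1639, 0.2409]
tcp_rot: [0.722, 0.692, 0.0, -0.0]
contact_force: [0.3, -0.8, 5.8]
opening: -0.003
time: 8.85
eef_pos: [0.5639, -0.1619, 0.2384]
tcp_rot: [0.722, 0.692, 0.0, -0.0]
contact_force: [-0.7, 1.1, 6.1]
opening: -0.001
```

```bash
python3 -m crank '[[0.006,0,0.009,0,0,0,0],[0.011,0,0.017,0,0,0,0]]'
```

```text
time: 9.05
eef_pos: [0.564, -0.1601, 0.2358]
tcp_rot: [0.722, 0.692, 0.0, -0.001]
contact_force: [-0.2, -0.9, 4.7]
opening: -0.001
```

```bash
python3 -m crank '[[0.005,0,0.009,0,0,0,0],[0.010,0,0.017,0,0,0,0]]'
```

```text
time: 9.25
eef_pos: [0.564, -0.1585, 0.2332]
tcp_rot: [0.722, 0.692, 0.001, -0.001]
contact_force: [-0.3, 0.4, 5.2]
opening: -0.0
```

```bash
python3 -m crank '[[0.005,0,0.009,0,0,0,0],[0.009,0,0.018,0,0,0,0]]'
```

```text
time: 9.45
eef_pos: [0.5641, -0.157, 0.2305]
tcp_rot: [0.722, 0.692, 0.001, -0.001]
contact_force: [-0.1, 0.5, 5.8]
opening: 0.002
```

```bash
python3 -m crank '[[0.005,0,0.009,0,0,0,0],[0.009,0,0.018,0,0,0,0]]'
```

```text
time: 9.65
eef_pos: [0.5642, -0.1555, 0.2278]
tcp_rot: [0.722, 0.692, 0.001, -0.001]
contact_force: [0.4, 0.8, 5.2]
opening: -0.0
```

```bash
python3 -m crank '[[0.004,0,0.009,0,0,0,0],[0.008,0,0.018,0,0,0,0]]'
```

```text
time: 9.85
eef_pos: [0.5642, -0.1542, 0.2251]
tcp_rot: [0.722, 0.692, 0.001, -0.001]
contact_force: [0.0, 1.3, 5.5]
opening: -0.005
```

```bash
python3 -m crank '[[0.003,0,0.009,0,0,0,0],[0.007,0,0.018,0,0,0,0]]'
```

```text
time: 10.05
eef_pos: [0.5644, -0.1537, 0.2237]
tcp_rot: [0.722, 0.692, 0.0, -0.0]
contact_force: [-2.1, 0.8, 10.6]
opening: -0.001
```

```bash
python3 -m crank '[[0.003,0,0.009,0,0,0,0],[0.006,0,0.018,0,0,0,0]]'
```

```text
time: 10.25
eef_pos: [0.5646, -0.1534, 0.223]
tcp_rot: [0.722, 0.692, 0.0, 0.0]
contact_force: [-5.7, 0.4, 16.6]
opening: -0.004
```

```bash
python3 -m crank '[[0.003,0,0.009,0,0,0,0],[0.005,0,0.017,0,0,0,0]]'
```

```text
time: 10.45
eef_pos: [0.5647, -0.1531, 0.2224]
tcp_rot: [0.722, 0.692, -0.0, 0.001]
contact_force: [-8.9, 0.8, 23.1]
opening: 0.0
```

The stop is felt (5.5 → 10 → 17 N). The last nudge went to about 24.8 N, right under the 25 N limit, because I sent it before reading the one before. Backing off straight away.

```bash
python3 -m crank '[[0,0,-0.06,0,0,0,0],[-0.02,0,-0.2,0,0,0,0],[0.2,0,-0.6,0,0,0,0],[0.6,0,-0.9,0,0,0,0],[0.6,0,-0.9,0,0,0,0]]'; python3 - <<'E'
from h import *
for n in ["wrist","scene"]:
    p=imaging.read_camera(n); save(p,n+"4.png",(200,150,480,350) if n=="wrist" else (170,200,330,340),2.8 if n=="wrist" else 4)
    for q in ["hook_pivot","hook_tip","hook_shoulder"]:
        d=finder.pinpoint(q,p)[:1]; print(n,q,[(np.round(k["location"],1),round(k["confidence"],2)) for k in d])
    for th in (1.0,1.1,1.2): print(th,np.round(proj(p,[PIV,PIV+.085*(OUT*np.sin(th)+[0,0,np.cos(th)]),PIV+.03*(OUT*np.sin(th)+[0,0,np.cos(th)])+.0025*(-OUT*np.cos(th)+[0,0,np.sin(th)])]),1).tolist())
E
```

```text
time: 10.95
eef_pos: [0.5677, -0.0611, 0.3523]
tcp_rot: [0.722, 0.691, 0.0, -0.001]
contact_force: [0.4, -1.1, -0.2]
opening: 0.004
wrist hook_pivot []
wrist hook_tip []
wrist hook_shoulder []
1.0 [[322.0, 325.7], [281.3, 326.0], [312.1, 325.8]]
1.1 [[322.0, 325.7], [272.2, 325.9], [309.0, 325.8]]
1.2 [[322.0, 325.7], [263.9, 325.9], [305.9, 325.8]]
scene hook_pivot [(array([282.6, 237.2]), 0.66)]
scene hook_tip [(array([245.3, 269.5]), 0.96)]
scene hook_shoulder [(array([270.9, 251.1]), 0.71)]
1.0 [[284.0, 239.2], [246.5, 267.0], [271.0, 248.1]]
1.1 [[284.0, 239.2], [246.8, 269.2], [270.9, 249.1]]
1.2 [[284.0, 239.2], [247.4, 271.1], [270.9, 249.9]]
```

View pics/wrist4.png

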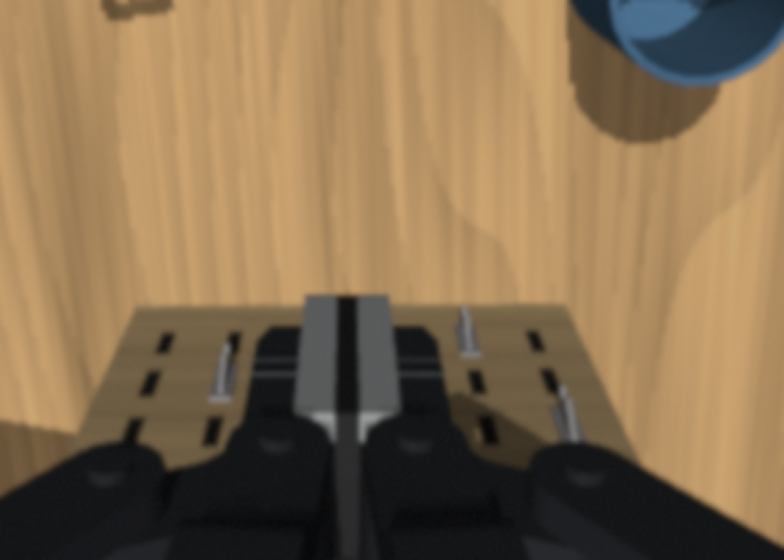

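View pics/scene4.png

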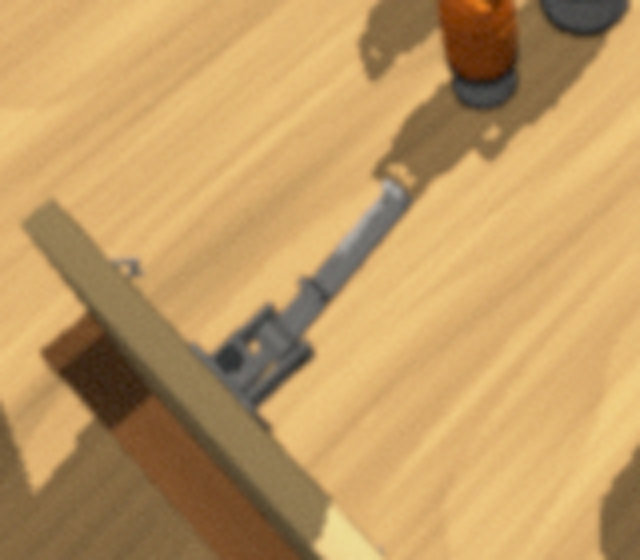

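The hook is open with its tip at (269,245) in the scene picture, roughly 1.1–1.2 rad. Now to the light.

```bash
python3 -m crank '[[0.4,-0.5,0,0,0,0,0.7],[0.6,-0.8,0,0,0,0,0.7],[0.6,-0.8,0,0,0,0,0.7],[0.6,-0.8,0,0,0,0,0.7]]'; python3 - <<'E'
from h import *
L=[]
for n in ["wrist","scene","top"]:
    p=imaging.read_camera(n); save(p,n+"5.png",{"wrist":None,"scene":(240,110,360,260),"top":(260,140,460,280)}[n],{"wrist":1.2,"scene":4,"top":4}[n])
    for q in ["light","light_eye","light_center","hook_tip","hook_shoulder","hook_pivot"]:
        d=finder.pinpoint(q,p)[:3]; print(n,q,[(np.round(k["location"],1).tolist(),round(k["confidence"],2)) for k in d])
print(telemetry.get_state()["eef_pos"],telemetry.get_state()["time"])
E
```

```text
time: 11.75
eef_pos: [0.4485, 0.0344, 0.3507]
tcp_rot: [0.721, 0.692, -0.001, -0.002]
contact_force: [1.0, -1.2, 0.2]
opening: 0.675
wrist light [([155.6, 326.4], 0.93), ([124.4, 269.1], 0.84), ([88.7, 327.2], 0.7)]
wrist light_eye [([180.3, 328.4], 0.67), ([129.3, 247.1], 0.64), ([85.7, 334.1], 0.62)]
wrist light_center [([126.8, 260.4], 0.8), ([166.0, 322.9], 0.76), ([88.5, 330.7], 0.74)]
wrist hook_tip []
wrist hook_shoulder []
wrist hook_pivot [([314.3, 399.6], 0.69)]
scene light [([197.1, 315.8], 0.88), ([220.4, 288.6], 0.66), ([193.1, 285.9], 0.58)]
scene light_eye [([186.1, 287.8], 0.95), ([157.4, 275.3], 0.95), ([148.4, 317.5], 0.82)]
scene light_center [([174.8, 280.3], 0.96), ([174.3, 316.9], 0.95), ([206.4, 289.5], 0.89)]
scene hook_tip [([245.4, 268.6], 0.68)]
scene hook_shoulder [([270.4, 249.2], 0.93), ([218.8, 290.1], 0.5)]
scene hook_pivot [([284.3, 237.9], 0.61)]
top light [([254.2, 300.9], 0.45), ([227.0, 292.7], 0.39)]
top light_eye [([258.0, 300.9], 0.46)]
top light_center [([254.7, 304.2], 0.73), ([226.3, 289.0], 0.42)]
top hook_tip [([188.0, 380.8], 0.68)]
top hook_shoulder [([186.2, 400.9], 0.49), ([154.1, 272.9], 0.2)]
top hook_pivot [([187.0, 410.5], 0.81)]
[0.45218972 0.032328   0.35226779] 12.8
```

View pics/wrist5.png

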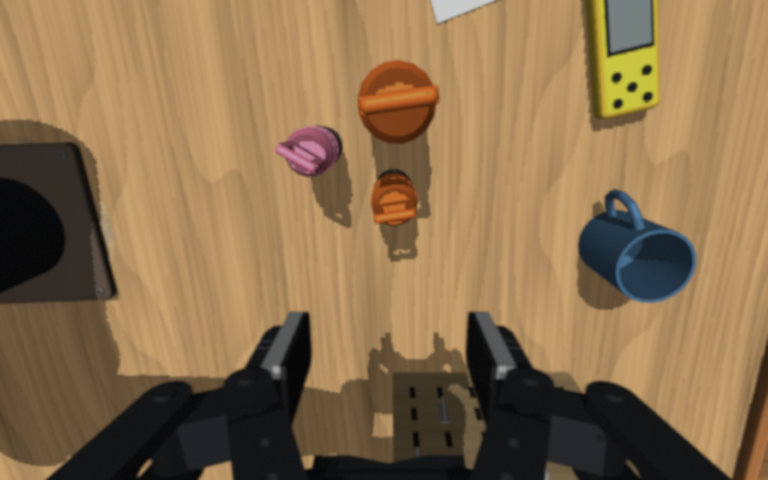

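View pics/top5.png

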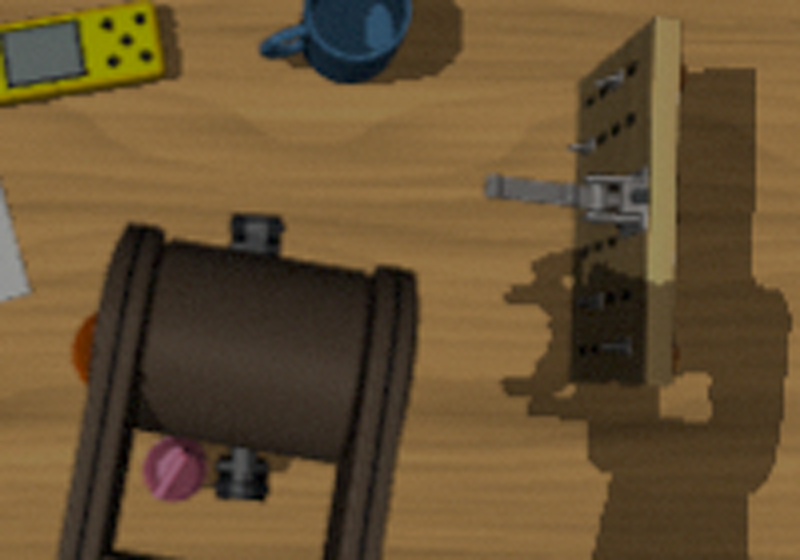

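View pics/scene5.png

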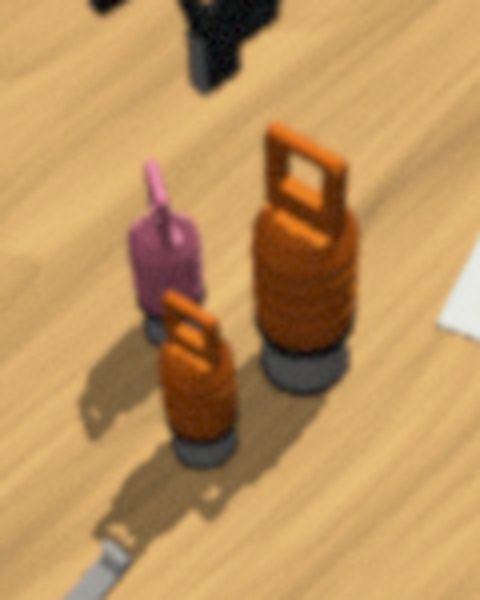

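```bash
python3 - <<'E'
from h import *
w=imaging.read_camera("wrist"); save(w,"w6.png",(280,120,380,230),6)
s=imaging.read_camera("scene"); t=imaging.read_camera("top")
E6=finder.pinpoint("light_eye",w); print([(np.round(k["location"],1).tolist(),round(k["confidence"],2)) for k in E6])
x,e=tri([(w,(180.3,328.4)),(s,(186.1,287.8))]);print("eye",x,e)
a=onz(w,(181.5,311.7),.15);b=onz(w,(178.5,345),.15);print("bar ends",a,b,np.arctan2(*(b-a)[[1,0]]))
for nm,rw,rs in [("center",(166,322.9),(206.4,289.5)),("base",(155.6,326.4),(220.4,288.6))]:
    print(nm,tri([(w,rw),(s,rs)]))
for z in (.15,): print("eye onz",onz(w,(180.3,328.4),z),onz(s,(186.1,287.8),z))
# hook
print("tip",tri([(t,(187.4,382.5)),(s,(245.4,268.8))])); print("sh",tri([(t,(187,401)),(s,(270.6,249.8))])); print("piv",onz(t,(189.2,414.5),.2),onz(t,(187,410.5),.2),onz(s,(284.0,238),.2))
for th in (1.1,1.17,1.25):
    T=PIV+.085*(OUT*np.sin(th)+[0,0,np.cos(th)]); print(th,T,proj(t,[T]),proj(s,[T]))
save(t,"t6.png",(360,160,440,220),8); save(s,"s6.png",(220,230,290,300),8)
E
```

```text
[([176.9, 325.3], 0.95), ([127.8, 244.9], 0.92), ([81.0, 326.2], 0.61)]
eye [0.45621972 0.02886415 0.15692571] [np.float64(0.00017810376355589867), np.float64(0.00017810376355581063)]
bar ends [0.43915004 0.02659559 0.15      ] [0.47296078 0.02819213 0.15      ] 0.04718482439703126
center (array([0.45245034, 0.02754657, 0.06886845]), [np.float64(0.002518367902140607), np.float64(0.0025183679021406062)])
base (array([0.45329681, 0.02560421, 0.00222877]), [np.float64(0.0028621400958233163), np.float64(0.002862140095823345)])
eye onz [0.45611564 0.02708228 0.15      ] [0.45272958 0.0320668  0.15      ]
tip (array([ 0.56210889, -0.11999479,  0.23624521]), [np.float64(0.0002896676306861853), np.float64(0.0002896676306863348)])
sh (array([ 0.56573198, -0.17099198,  0.21934132]), [np.float64(0.00030042725086383017), np.float64(0.0003004272508638565)])
piv [ 0.56317357 -0.21043021  0.2       ] [ 0.56883121 -0.19999073  0.2       ] [ 0.56088031 -0.19879336  0.2       ]
1.1 [ 0.56571949 -0.12171555  0.23855567] [[185.8054042  383.24950145]] [[246.76994938 269.22310597]]
1.17 [ 0.56582621 -0.11920664  0.23316289] [[186.02348535 381.88842624]] [[247.15398549 270.60347636]]
1.25 [ 0.56592821 -0.1168089   0.2268024 ] [[186.29020082 380.52304054]] [[247.80317513 271.96683713]]
```

View pics/w6.png

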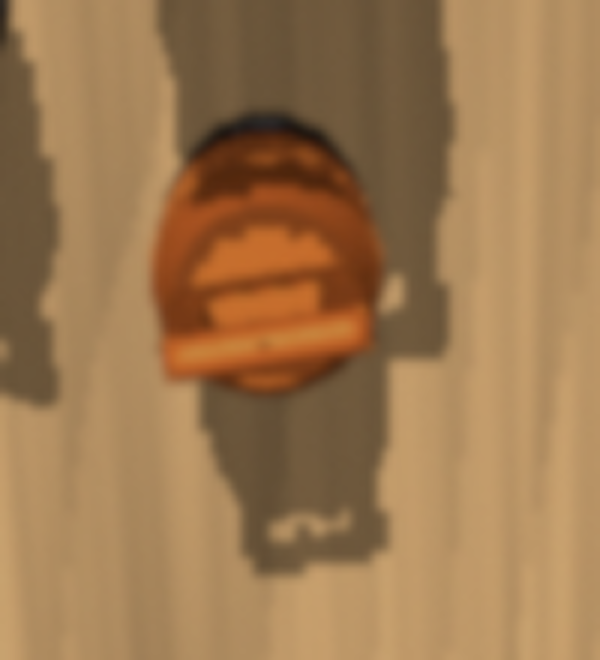

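View pics/t6.png

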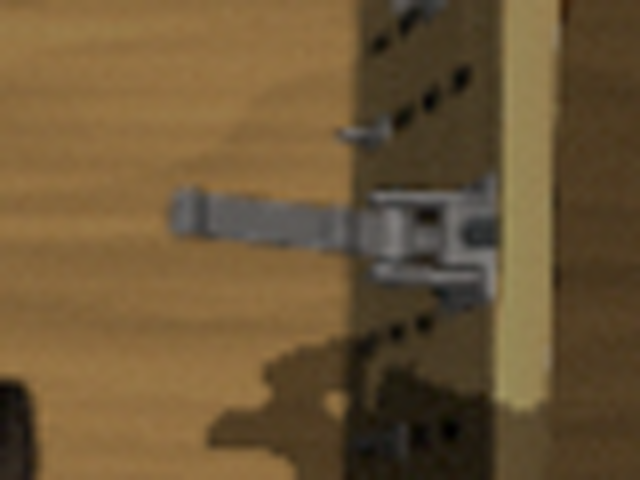

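View pics/s6.png

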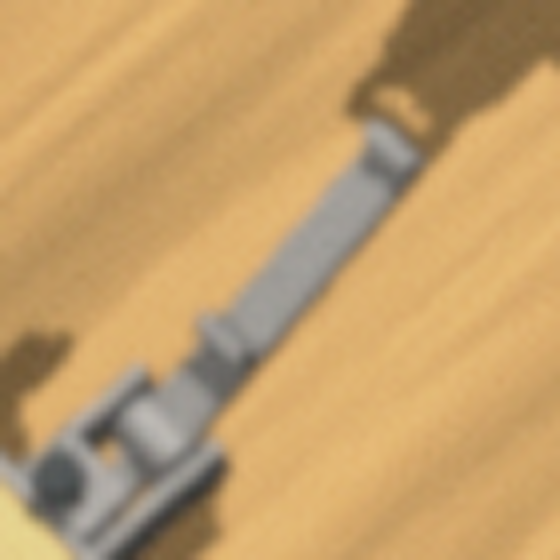

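```bash
python3 - <<'E'
from h import *
from scipy.optimize import least_squares
w=imaging.read_camera("wrist"); s=imaging.read_camera("scene"); t=imaging.read_camera("top")
a=onz(w,(120+362/6,280+165/6),.153);b=onz(w,(120+330/6,280+372/6),.153);print("bar ends",a,b,(a+b)/2,np.arctan2(*(b-a)[[1,0]]),np.linalg.norm(b-a))
c=(120+343/6,280+267/6); print(onz(w,c,.15), tri([(w,c),(s,(186.5,287))]))
print("top eye",onz(t,(231.5,321.5),.15), "scene eye",onz(s,(110+312/4,240+190/4),.15))
print(np.round(proj(t,[PIV,PIV+.03*OUT,PIV+[0,0,.085]]),1))
print(telemetry.get_state()["eef_pos"], telemetry.get_state()["time"])
E
```

```text
bar ends [0.43513492 0.02869955 0.153     ] [0.46989186 0.03260663 0.153     ] [0.45251339 0.03065309 0.153     ] 0.11194175032356013 0.03497585298240415
[0.45230827 0.03048898 0.15      ] (array([0.45217206, 0.03031551, 0.14972149]), [np.float64(0.0001713935212827517), np.float64(0.0001713935212827142)])
top eye [0.44886652 0.0317115  0.15      ] scene eye [0.45582203 0.02796931 0.15      ]
[[189.4 409.5]
 [188.7 398.1]
 [185.1 418.3]]
[0.45219314 0.03230455 0.35224383] 13.15
```

The light's eye is at (0.452, 0.030, 0.150), with the eye's bar turned about +0.11 rad. Both cameras agree, and the measured bar length is 35 mm against 36. Next I turn to match and descend.

```bash
python3 - <<'E'
from h import *
plan([.4522,.0303,.2],down(.112))
E
python3 -m crank '[[-0.015,0,0.3,0,0,-0.05,0.65],[-0.015,0,0.6,0,0,-0.098,0.65],[-0.015,0,1,0,0,-0.098,0.65],[-0.015,0,1,0,0,-0.098,0.65],[-0.015,0,1,0,0,-0.098,0.65]]'; python3 - <<'E'
from h import *
plan([.4522,.0303,.114],down(.112))
w=imaging.read_camera("wrist"); save(w,"w7.png",(200,150,480,350),2.8)
print(proj(w,[[.4522,.0303,.15]]), proj(w,[telemetry.get_state()["eef_pos"]]))
E
```

```text
row [-0.013, 0.001, 1.015] [-0.0, -0.0, -0.099] t 13.15
time: 13.65
eef_pos: [0.4511, 0.0302, 0.2008]
tcp_rot: [0.667, 0.745, -0.001, -0.002]
contact_force: [-0.9, -0.0, -0.2]
opening: 0.647
row [-0.001, 0.01, 0.579] [-0.003, -0.001, -0.001] t 13.65
[[232.07311294 327.48419599]] [[277.6359349  329.52586232]]
```

View pics/w7.png

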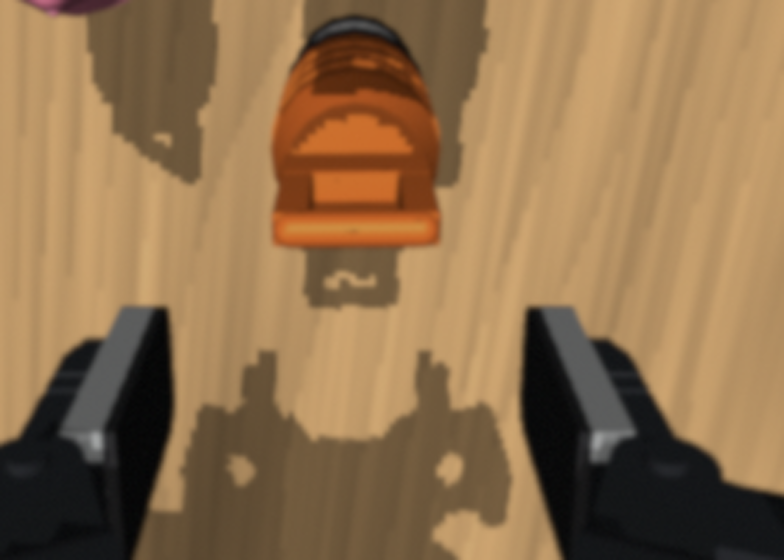

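The eye bar sits at (327,231), square to the fingers and centred between them. Down and grip lightly.

```bash
python3 -m crank '[[0,0.01,0.2,0,0,0,0.65],[0,0.01,0.45,0,0,0,0.65],[0,0.01,0.58,0,0,0,0.65],[0,0.01,0.58,0,0,0,0.65],[0,0.01,0.58,0,0,0,0.65]]' 40; python3 -m crank '[[0,0,0,0,0,0,0.3],[0,0,0,0,0,0,0.2],[0,0,0,0,0,0,0.2],[0,0,0,0,0,0,0.2],[0,0,0,0,0,0,0.2],[0,0,0,0,0,0,0.2]]' 40;  python3 - <<'E'
from h import *
w=imaging.read_camera("wrist"); save(w,"w8.png",(200,150,480,350),2.8)
E
```

```text
time: 14.2
eef_pos: [0.4559, 0.0299, 0.1182]
tcp_rot: [0.667, 0.745, 0.001, 0.002]
contact_force: [0.5, 0.2, 0.8]
opening: 0.651
time: 14.8
eef_pos: [0.4552, 0.0298, 0.1183]
tcp_rot: [0.667, 0.745, 0.001, 0.002]
contact_force: [-1.9, -1.5, 5.4]
opening: 0.414
```

View pics/w8.png

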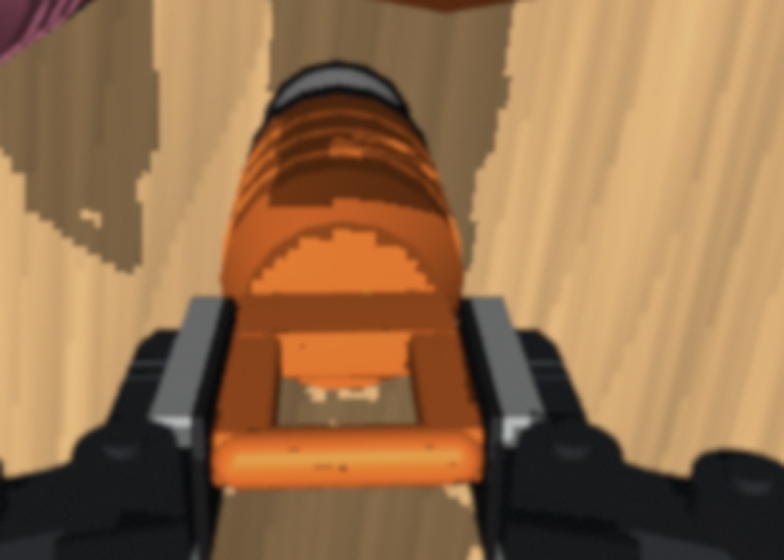

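Gripped at 0.414 (≈35 mm), both posts between the pads. Lifting and carrying to a standoff in front of the hook tip.

```bash
cat >> h.py <<'E'
TH=1.16; DZ=.0317
def eye(s,n,th=None,lat=0.):
    th=th or TH
    return PIV+OUT*(s*np.sin(th)-n*np.cos(th))+np.array([0,0,s*np.cos(th)+n*np.sin(th)])+SID*lat
def tcp(s,n,**k): return eye(s,n,**k)-np.array([0,0,DZ])
E
python3 -m crank '[[0,0,-0.15,0,0,0,0.2],[0,0,-0.45,0,0,0,0.2],[0,0,-0.8,0,0,0,0.2],[-0.2,0.2,-0.8,0,0,0.05,0.2],[-0.4,0.4,-0.8,0,0,0.098,0.2],[-0.4,0.6,-0.8,0,0,0.098,0.2],[-0.4,0.6,-0.8,0,0,0.098,0.2]]'; python3 - <<'E'
from h import *
print(tcp(.13,.0155)); plan(tcp(.13,.0155))
E
```

```text
time: 15.55
eef_pos: [0.5523, -0.0203, 0.2359]
tcp_rot: [0.723, 0.691, 0.001, 0.001]
contact_force: [-1.2, 0.8, -2.9]
opening: 0.413
[ 0.56730227 -0.08450705  0.23442459]
row [-0.423, 0.119, 0.01] [0.002, -0.0, -0.001] t 15.55
```

```bash
python3 -m crank '[[-0.15,0.06,0.01,0,0,0,0.2],[-0.3,0.12,0.01,0,0,0,0.2],[-0.42,0.12,0.01,0,0,0,0.2],[-0.42,0.12,0.01,0,0,0,0.2],[-0.42,0.12,0.01,0,0,0,0.2]]'; python3 - <<'E'
from h import *
st=telemetry.get_state();print(st["eef_pos"],R.from_quat(st["tcp_rot"]).as_matrix().round(3).tolist())
for n in ["wrist","scene","top"]:
    p=imaging.read_camera(n); save(p,n+"9.png",{"wrist":(200,150,480,350),"scene":(200,200,340,320),"top":(340,140,440,240)}[n],{"wrist":2.8,"scene":5,"top":6}[n])
    e=st["eef_pos"]+[0,0,DZ]
    for q in ["light_eye","hook_tip","hook_shoulder"]:
        print(n,q,[(np.round(k["location"],1).tolist(),round(k["confidence"],2)) for k in finder.pinpoint(q,p)[:3]])
    print("pred eye,tip,sh,piv",proj(p,[e,eye(.085,0),eye(.03,.0025),PIV]).round(1).tolist())
E
```

```text
time: 16.05
eef_pos: [0.5643, -0.0828, 0.2338]
tcp_rot: [0.722, 0.692, 0.0, -0.0]
contact_force: [0.1, 0.5, -2.0]
opening: 0.41
[ 0.56430375 -0.08283647  0.23383598] [[0.044, 0.999, -0.0], [0.999, -0.044, 0.001], [0.001, -0.0, -1.0]]
wrist light_eye [([313.3, 325.2], 0.65)]
wrist hook_tip [([292.4, 325.1], 0.45)]
wrist hook_shoulder [([388.9, 329.6], 0.94)]
pred eye,tip,sh,piv [[315.9, 326.5], [341.3, 332.2], [392.6, 331.0], [407.3, 330.4]]
scene light_eye [([147.9, 317.7], 0.81), ([224.9, 282.5], 0.8)]
scene hook_tip [([246.6, 267.7], 0.56)]
scene hook_shoulder [([271.8, 253.1], 0.9)]
pred eye,tip,sh,piv [[224.5, 283.2], [247.1, 270.4], [270.9, 249.6], [284.0, 239.2]]
top light_eye [([226.4, 289.2], 0.67), ([256.6, 301.8], 0.54), ([184.9, 365.9], 0.45)]
top hook_tip []
top hook_shoulder []
pred eye,tip,sh,piv [[184.7, 369.3], [186.0, 382.1], [188.1, 400.6], [189.4, 409.5]]
```

View pics/wrist9.png

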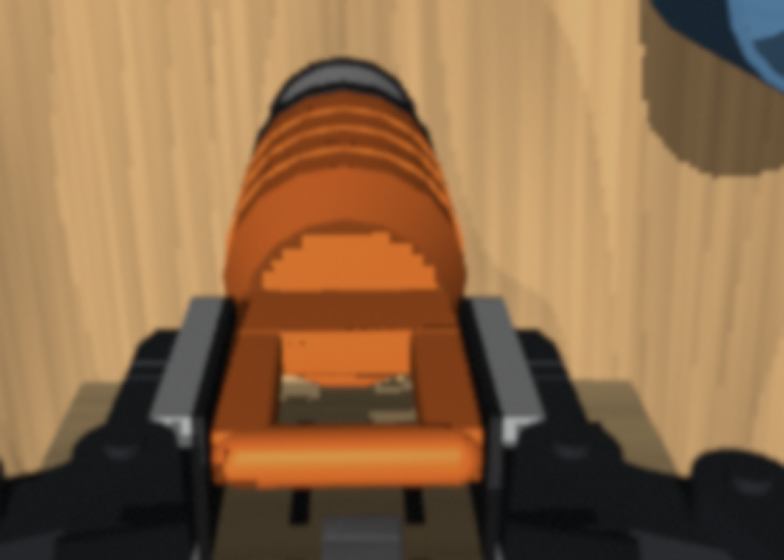

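View pics/scene9.png

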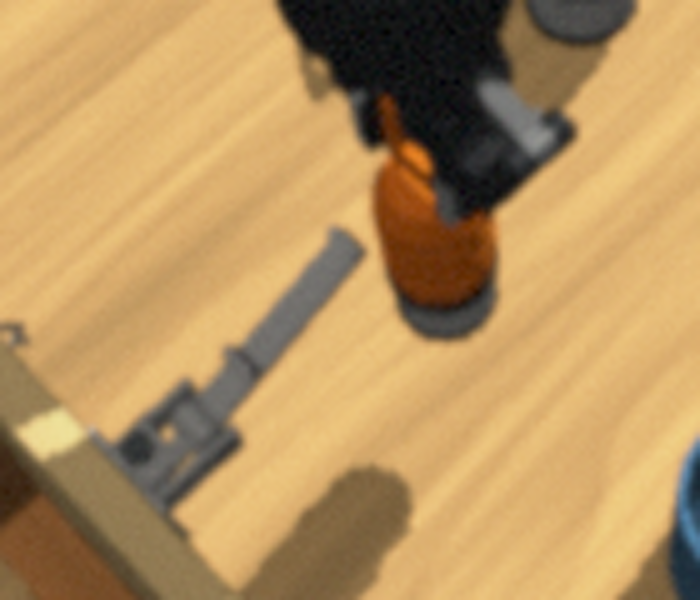

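View pics/top9.png

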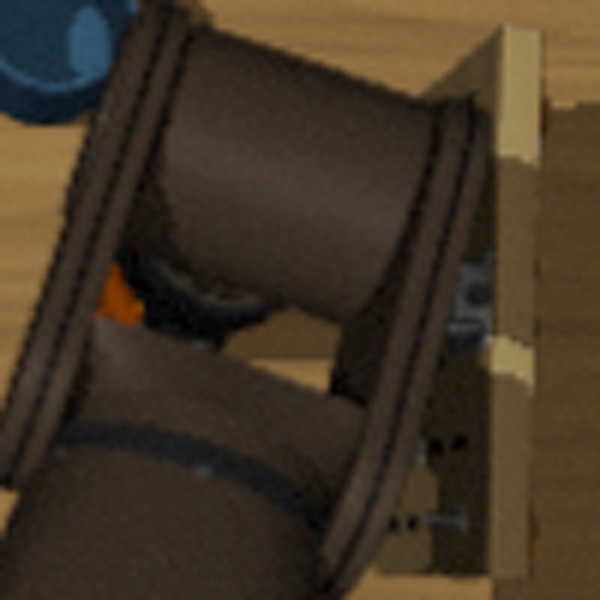

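```bash
python3 - <<'E'
from h import *
s=imaging.read_camera("scene");w=imaging.read_camera("wrist")
save(w,"w10.png",(280,290,380,400),5)
for th in (1.1,1.16,1.22):
  for lat in (-.002,0,.002):
    print(th,lat,"scene",proj(s,[eye(.085,0,th=th,lat=lat),eye(.03,.0025,th=th,lat=lat),eye(.03,.0115,th=th,lat=lat)]).round(1).tolist(),"wrist lip top outer L/R",proj(w,[eye(.085,.008,th=th,lat=lat-.007),eye(.085,.008,th=th,lat=lat+.007)]).round(1).tolist(), proj(w,[eye(.03,.0115,th=th,lat=lat-.007),eye(.03,.0115,th=th,lat=lat+.007)]).round(1).tolist())
E
```

```text
1.1 -0.002 scene [[246.0, 268.5], [270.1, 248.3], [270.0, 245.8]] wrist lip top outer L/R [[369.1, 311.7], [369.0, 342.3]] [[413.5, 314.0], [413.5, 339.0]]
1.1 0 scene [[246.8, 269.2], [270.9, 249.1], [270.7, 246.6]] wrist lip top outer L/R [[369.1, 316.1], [369.0, 346.7]] [[413.5, 317.6], [413.5, 342.6]]
1.1 0.002 scene [[247.5, 270.0], [271.6, 249.8], [271.5, 247.3]] wrist lip top outer L/R [[369.1, 320.4], [369.0, 351.1]] [[413.5, 321.1], [413.4, 346.2]]
1.16 -0.002 scene [[246.4, 269.7], [270.1, 248.9], [269.7, 246.6]] wrist lip top outer L/R [[357.4, 311.9], [357.3, 341.9]] [[409.5, 314.0], [409.4, 338.9]]
1.16 0 scene [[247.1, 270.4], [270.9, 249.6], [270.5, 247.3]] wrist lip top outer L/R [[357.4, 316.2], [357.3, 346.2]] [[409.5, 317.6], [409.4, 342.5]]
1.16 0.002 scene [[247.8, 271.2], [271.6, 250.4], [271.2, 248.1]] wrist lip top outer L/R [[357.4, 320.5], [357.3, 350.4]] [[409.5, 321.1], [409.4, 346.0]]
1.22 -0.002 scene [[246.8, 270.7], [270.1, 249.4], [269.5, 247.3]] wrist lip top outer L/R [[346.5, 312.1], [346.4, 341.5]] [[405.5, 314.1], [405.5, 338.8]]
1.22 0 scene [[247.5, 271.5], [270.9, 250.1], [270.3, 248.0]] wrist lip top outer L/R [[346.5, 316.3], [346.4, 345.6]] [[405.5, 317.6], [405.4, 342.4]]
1.22 0.002 scene [[248.3, 272.2], [271.7, 250.8], [271.0, 248.8]] wrist lip top outer L/R [[346.5, 320.5], [346.4, 349.8]] [[405.5, 321.1], [405.4, 345.9]]
```

View pics/w10.png

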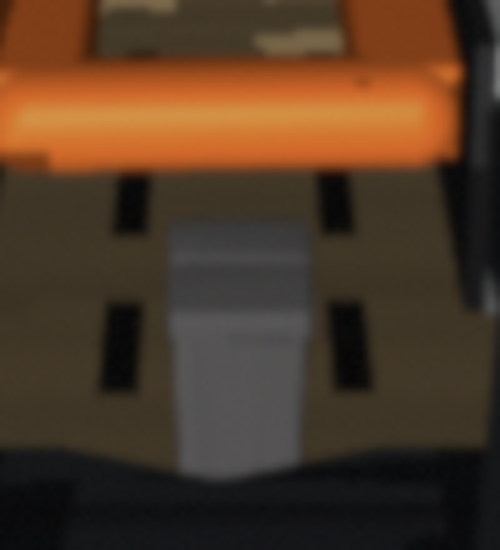

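The wrist view shows the hook's lip at columns 314–342, rows 334–352, right under the eye bar and centred with it (eye bar at 324, hook at 328, as the geometry predicts). I'll drop to entry height and come in past the lip slowly.

```bash
cat >> h.py <<'E'
PIV=np.array([.5625,-.198,.2]); TH=1.19
def to(out,z,lat=0.,st=None):
    return plan(PIV*[1,1,0]+OUT*out+SID*lat+np.array([0,0,z-DZ]),st=st)
E
python3 - <<'E'
from h import *
st=telemetry.get_state()
for o in (.1,.09,.08,.065): to(o,.2475,st=st)
E
```

```text
row [-0.099, 0.016, 0.119] [-0.0, -0.0, -0.0] t 16.75
row [-0.165, 0.016, 0.119] [-0.0, -0.0, -0.0] t 16.75
row [-0.232, 0.016, 0.119] [-0.0, -0.0, -0.0] t 16.75
row [-0.332, 0.017, 0.119] [-0.0, -0.0, -0.0] t 16.75
```

```bash
python3 -m crank '[[-0.03,0.016,0.06,0,0,0,0.2],[-0.06,0.016,0.119,0,0,0,0.2],[-0.1,0.016,0.119,0,0,0,0.2],[-0.1,0.016,0.119,0,0,0,0.2],[-0.1,0.016,0.119,0,0,0,0.2]]'; python3 - <<'E'
from h import *
w=imaging.read_camera("wrist"); save(w,"w11.png",(260,250,390,400),5)
s=imaging.read_camera("scene"); save(s,"s11.png",(210,200,320,310),6)
st=telemetry.get_state()
for o in (.09,.08,.065): to(o,.2475,st=st)
E
```

```text
time: 17.25
eef_pos: [0.5668, -0.0986, 0.2159]
tcp_rot: [0.722, 0.691, 0.0, 0.0]
contact_force: [0.4, 0.5, -2.2]
opening: 0.415
row [-0.065, -0.001, 0.003] [0.0, 0.0, -0.001] t 17.35
row [-0.131, -0.001, 0.003] [0.0, 0.0, -0.001] t 17.35
row [-0.231, -0.001, 0.003] [0.0, 0.0, -0.001] t 17.35
```

View pics/w11.png

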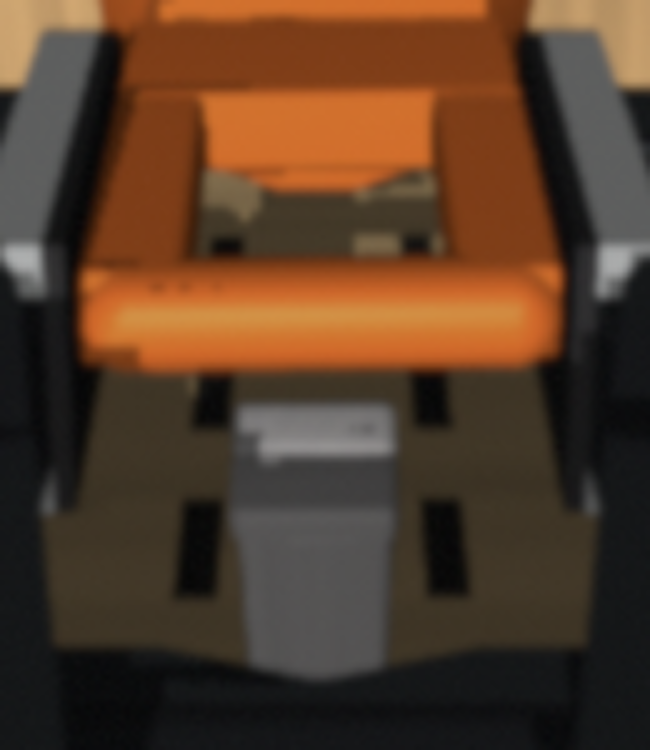

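View pics/s11.png

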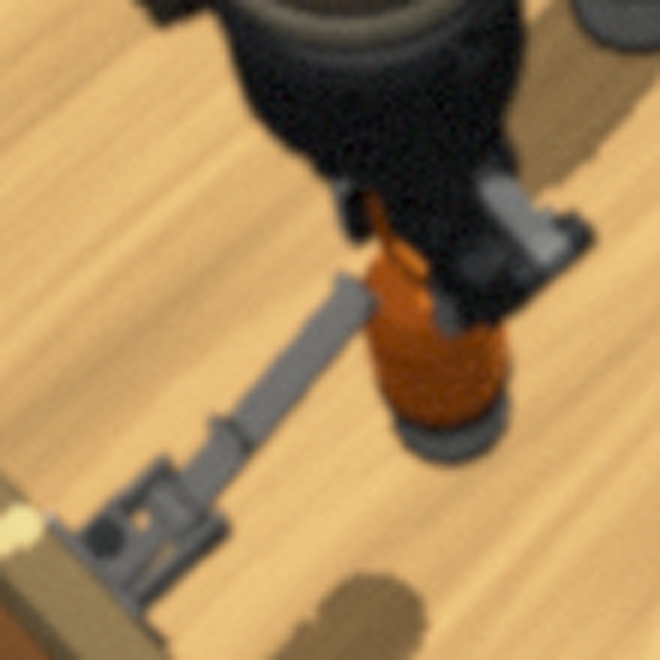

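Laterally the hook and eye agree within about 0.5 mm (depth-corrected), and the eye bar clears the lip. Going in.

```bash
python3 -m crank '[[-0.03,0,-0.01,0,0,0,0.2],[-0.06,0,-0.01,0,0,0,0.2],[-0.09,0,-0.01,0,0,0,0.2],[-0.12,0,-0.01,0,0,0,0.2]]'; python3 - <<'E'
from h import *
w=imaging.read_camera("wrist"); save(w,"w12.png",(260,250,390,400),5)
to(.065,.249)
E
```

```text
time: 17.75
eef_pos: [0.5659, -0.1168, 0.2175]
tcp_rot: [0.722, 0.692, -0.0, 0.0]
contact_force: [0.0, 0.7, -4.0]
opening: 0.413
row [-0.104, 0.0, 0.001] [0.0, 0.001, -0.001] t 17.8
```

View pics/w12.png

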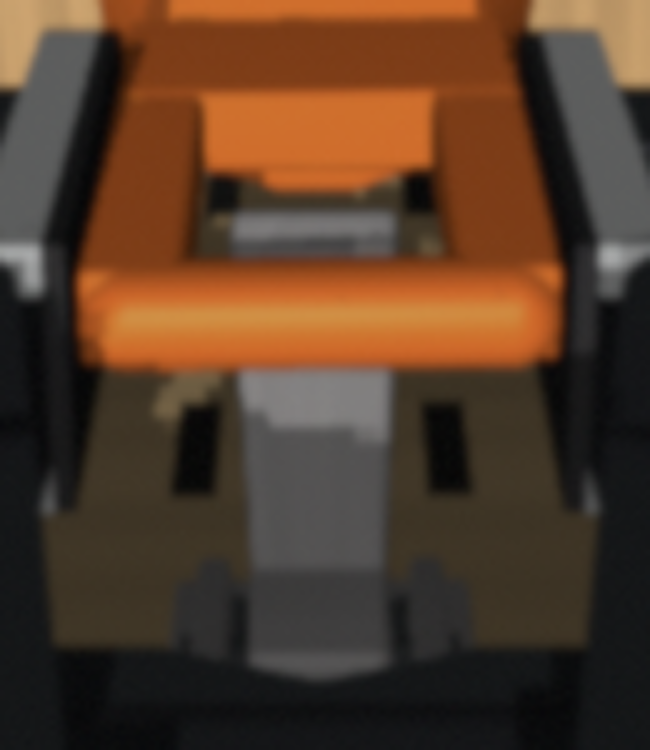

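The bar is threaded through the eye with no contact force. Next I go past the lip and lower toward the bar, following its slope.

```bash
python3 - <<'E'
from h import *
st=telemetry.get_state()
to(.065,.249,st=st)
for s,n in ((.062,.012),(.055,.010),(.045,.0095),(.04,.009),(.034,.0065)):
    e=eye(s,n,th=1.18)-PIV; print(s,n,e@OUT,e[2]+.2,end=' '); to(e@OUT,e[2]+.2,st=st)
E
```

```text
row [-0.104, 0.0, 0.001] [0.0, 0.001, -0.001] t 17.8
0.062 0.012 0.05275484732348731 0.23471261125964293 row [-0.186, 0.0, 0.096] [0.0, 0.001, -0.001] t 17.8
0.055 0.01 0.04704441456999433 0.2301969254642587 row [-0.224, 0.0, 0.126] [0.0, 0.001, -0.001] t 17.8
0.045 0.0095 0.037988752925577705 0.22592537421438588 row [-0.284, 0.0, 0.155] [0.0, 0.001, -0.001] t 17.8
0.04 0.009 0.03355615398179344 0.22355844708634748 row [-0.314, 0.001, 0.171] [0.0, 0.001, -0.001] t 17.8
0.034 0.0065 0.028960797525274997 0.21896138310912613 row [-0.344, 0.001, 0.201] [0.0, 0.001, -0.001] t 17.8
```

```bash
python3 -m crank '[[-0.05,0,0,0,0,0,0.2],[-0.1,0,0,0,0,0,0.2],[-0.145,0,0.05,0,0,0,0.2],[-0.186,0,0.09,0,0,0,0.2],[-0.205,0,0.105,0,0,0,0.2],[-0.224,0,0.118,0,0,0,0.2],[-0.224,0,0.118,0,0,0,0.2]]'; python3 - <<'E'
from h import *
w=imaging.read_camera("wrist"); save(w,"w13.png",(260,250,390,400),5)
s=imaging.read_camera("scene"); save(s,"s13.png",(210,200,320,310),6)
print(telemetry.get_state()["contact_force"])
E
```

```text
time: 18.5
eef_pos: [0.5643, -0.1501, 0.1991]
tcp_rot: [0.722, 0.692, -0.0, -0.0]
contact_force: [-0.9, -0.6, -3.3]
opening: 0.416
[-0.76410076  0.2277613  -2.42227873]
```

View pics/w13.png

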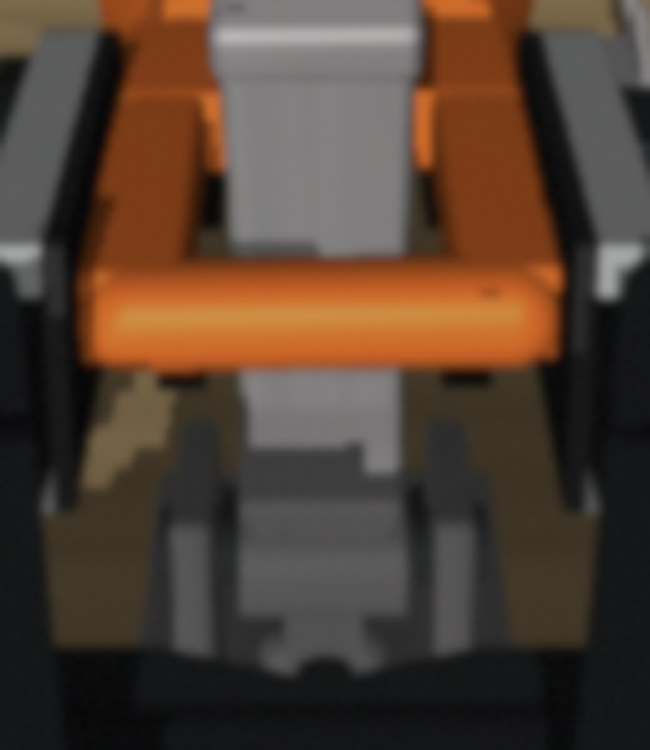

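View pics/s13.png

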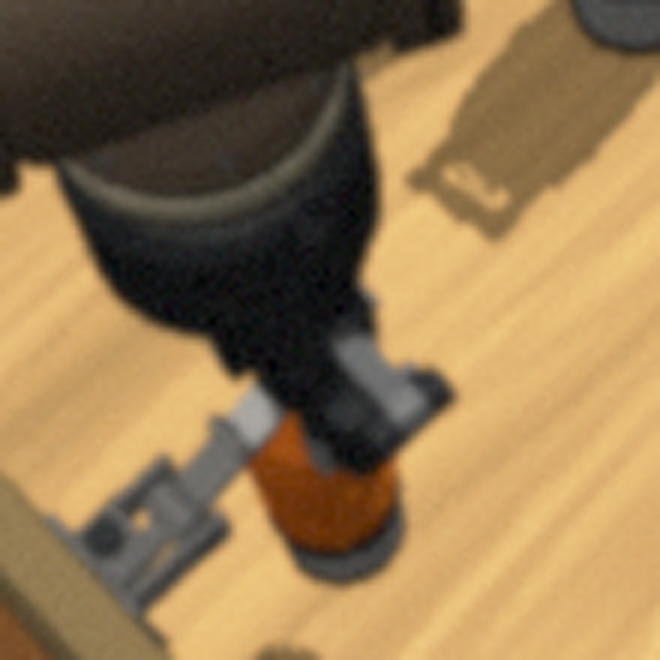

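Bar is under the eye, force is just the light's weight (~2.5–3 N). Advance along the slope.

```bash
python3 -m crank '[[-0.03,0,0.013,0,0,0,0.2],[-0.055,0,0.025,0,0,0,0.2],[-0.075,0,0.037,0,0,0,0.2],[-0.075,0,0.037,0,0,0,0.2]]'
```

```text
time: 19.0
eef_pos: [0.5638, -0.1615, 0.1937]
tcp_rot: [0.722, 0.691, -0.0, -0.0]
contact_force: [-0.5, 1.0, -2.8]
opening: 0.411
```

```bash
python3 -m crank '[[0,0,0.006,0,0,0,0.2],[0,0,0.006,0,0,0,0.2]]'
```

```text
time: 19.2
eef_pos: [0.5639, -0.161, 0.1931]
tcp_rot: [0.722, 0.692, 0.0, -0.0]
contact_force: [0.3, -0.6, -3.0]
opening: 0.412
```

```bash
python3 -m crank '[[0,0,0.007,0,0,0,0.2],[0,0,0.007,0,0,0,0.2]]'
```

```text
time: 19.4
eef_pos: [0.5639, -0.161, 0.192]
tcp_rot: [0.722, 0.692, -0.0, -0.0]
contact_force: [0.5, -0.1, -2.5]
opening: 0.414
```

```bash
python3 -m crank '[[0,0,0.006,0,0,0,0.2],[0,0,0.006,0,0,0,0.2]]'
```

```text
time: 19.6
eef_pos: [0.5639, -0.161, 0.1911]
tcp_rot: [0.722, 0.692, -0.0, -0.0]
contact_force: [0.4, -0.9, -3.1]
opening: 0.414
```

```bash
python3 -m crank '[[0,0,0.006,0,0,0,0.2],[0,0,0.006,0,0,0,0.2]]'
```

```text
time: 19.8
eef_pos: [0.5641, -0.1612, 0.1909]
tcp_rot: [0.722, 0.692, 0.0, 0.0]
contact_force: [-1.2, -0.3, -0.6]
opening: 0.412
```

```bash
python3 - <<'E'
from h import *
w=imaging.read_camera("wrist"); save(w,"w14.png",(260,250,390,400),5)
E
```

```text
(no output)
```

View pics/w14.png

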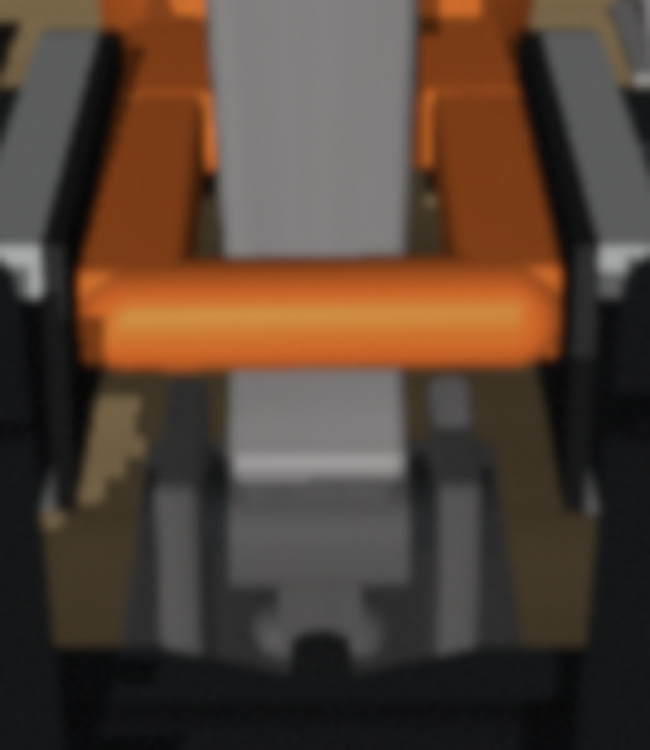

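Contact with the bar felt (about 2.4 N of the weight now on the hook). Sliding toward the shoulder in small steps.

```bash
python3 -m crank '[[-0.008,0,0.0025,0,0,0,0.2],[-0.016,0,0.0055,0,0,0,0.2],[-0.024,0,0.009,0,0,0,0.2],[-0.024,0,0.009,0,0,0,0.2]]'
```

```text
time: 20.25
eef_pos: [0.564, -0.165, 0.1892]
tcp_rot: [0.722, 0.692, 0.0, 0.0]
contact_force: [0.0, -0.4, -0.7]
opening: 0.414
```

```bash
python3 -m crank '[[-0.005,0,0.002,0,0,0,0.2],[-0.01,0,0.004,0,0,0,0.2]]'
```

```text
time: 20.45
eef_pos: [0.5639, -0.1662, 0.1887]
tcp_rot: [0.722, 0.692, 0.0, 0.0]
contact_force: [0.4, 0.7, 1.0]
opening: 0.412
```

```bash
python3 -m crank '[[-0.005,0,0.001,0,0,0,0.2],[-0.008,0,0.002,0,0,0,0.2]]'
```

```text
time: 20.65
eef_pos: [0.5637, -0.1675, 0.1882]
tcp_rot: [0.722, 0.692, 0.0, 0.0]
contact_force: [0.9, -0.0, 0.5]
opening: 0.411
```

```bash
python3 - <<'E'
from h import *
w=imaging.read_camera("wrist"); save(w,"w15.png",(260,250,390,400),5)
print(telemetry.get_state()["contact_force"])
E
```

```text
[ 0.73766782  0.28521431 -0.49388398]
```

View pics/w15.png

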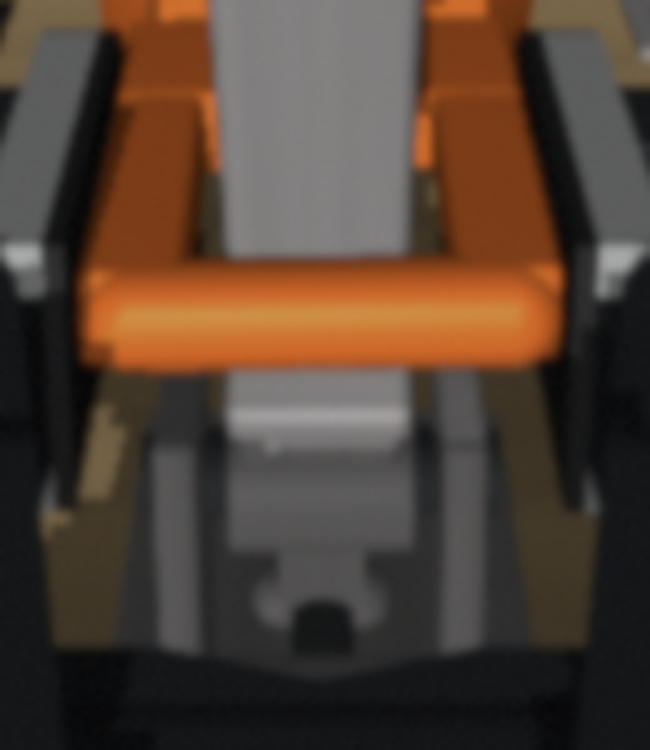

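```bash
python3 -m crank '[[-0.005,0,0.001,0,0,0,0.2],[-0.008,0,0.002,0,0,0,0.2]]'
```

```text
time: 20.9
eef_pos: [0.5636, -0.1686, 0.1877]
tcp_rot: [0.722, 0.692, -0.0, -0.0]
contact_force: [0.9, 0.5, -0.7]
opening: 0.411
```

```bash
python3 -m crank '[[-0.003,0,0.001,0,0,0,0.2],[-0.006,0,0.002,0,0,0,0.2]]'
```

```text
time: 21.1
eef_pos: [0.5635, -0.1691, 0.1874]
tcp_rot: [0.722, 0.692, 0.0, -0.001]
contact_force: [0.6, 2.3, 1.2]
opening: 0.411
```

```bash
python3 -m crank '[[-0.004,0,0.0015,0,0,0,0.2],[-0.004,0,0.0015,0,0,0,0.2]]'
```

```text
time: 21.3
eef_pos: [0.5636, -0.1692, 0.1874]
tcp_rot: [0.722, 0.692, 0.001, -0.001]
contact_force: [-0.5, 4.9, 1.7]
opening: 0.411
```

```bash
python3 - <<'E'
from h import *
w=imaging.read_camera("wrist"); save(w,"w16.png",(260,250,390,400),5)
st=telemetry.get_state();print(st["contact_force"],st["eef_pos"])
E
```

```text
[-1.36110716  4.13982985  0.81788103] [ 0.5635435  -0.16922032  0.18742319]
```

View pics/w16.png

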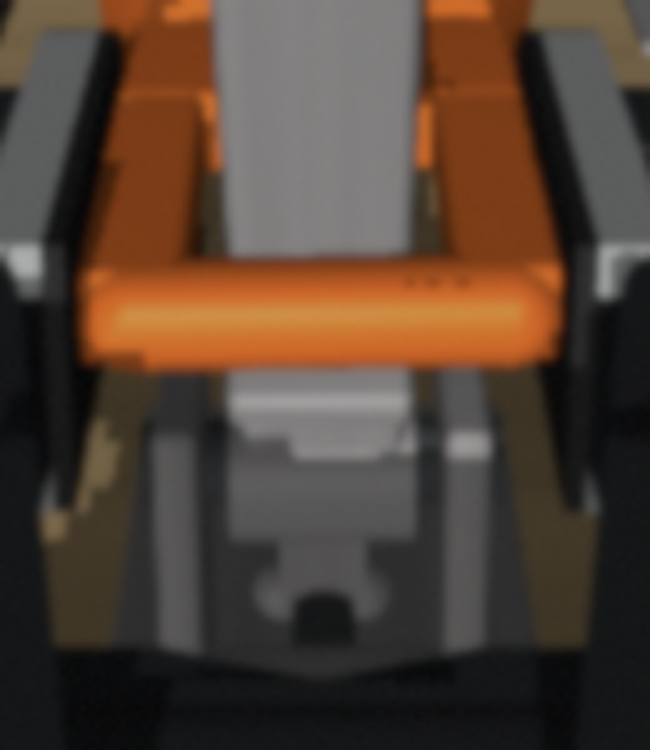

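The shoulder is felt: motion stopped at y = −0.1692 with 4.9 N, and the eye's computed place matches the home position to under 1 mm. I release gently and check before withdrawing.

```bash
python3 -m crank '[[0,0,0,0,0,0,0.44],[0,0,0,0,0,0,0.5],[0,0,0,0,0,0,0.6],[0,0,0,0,0,0,0.6],[0,0,0,0,0,0,0.6]]' 20; python3 - <<'E'
from h import *
w=imaging.read_camera("wrist"); save(w,"w17.png",(240,220,410,400),4)
s=imaging.read_camera("scene"); save(s,"s17.png",(190,210,310,320),6)
E
```

```text
time: 21.85
eef_pos: [0.5636, -0.1704, 0.1873]
tcp_rot: [0.722, 0.692, -0.0, 0.0]
contact_force: [-0.1, -1.0, -0.4]
opening: 0.6
```

View pics/w17.png

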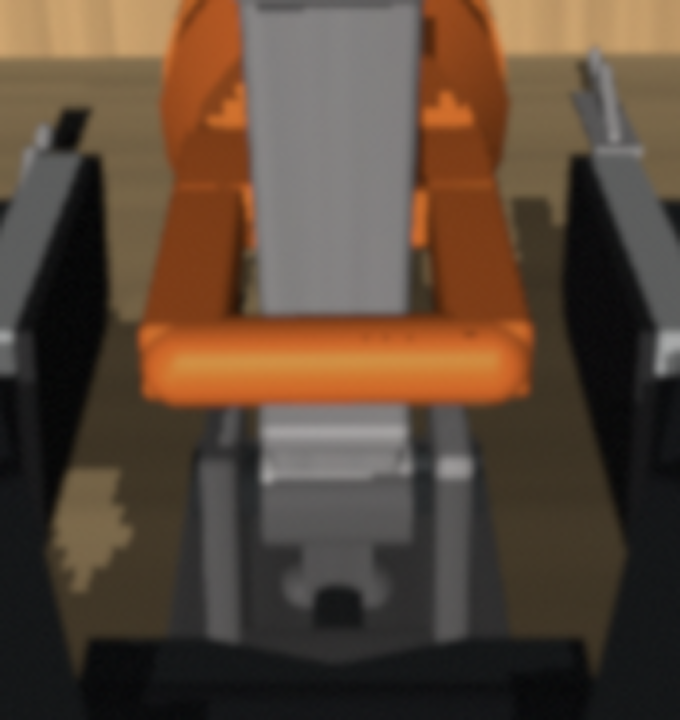

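View pics/s17.png

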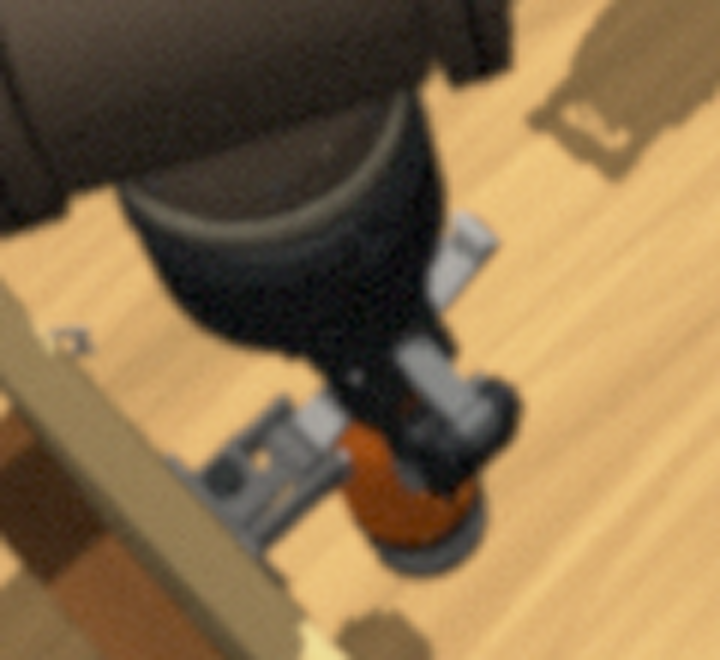

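Light hangs free between the open fingers (eye bar at (324,311) in the wrist frame), square to the hook. Withdrawing straight up.

```bash
python3 -m crank '[[0.008,0,-0.1,0,0,0,0.6],[0.008,0,-0.3,0,0,0,0.6],[0.008,0,-0.6,0,0,0,0.6],[0.008,0,-1,0,0,0,0.6],[0.008,0,-1,0,0,0,0.6],[0.008,0,-1,0,0,0,0.6]]'; python3 -m crank '[[0.5,-0.6,-0.2,0,0,0,0.6],[1,-1,-0.2,0,0,0,0.6],[1,-1,-0.2,0,0,0,0.6],[1,-1,-0.2,0,0,0,0.6],[1,-1,-0.2,0,0,0,0.6]]'; python3 - <<'E'
from h import *
I={n:imaging.read_camera(n) for n in ["wrist","scene","top"]}
for n,p in I.items(): save(p,n+"18.png",{"wrist":None,"scene":(190,210,310,320),"top":(340,140,450,250)}[n],{"wrist":1.2,"scene":6,"top":5}[n])
for q in ["light_eye","hook_tip","hook_shoulder","light"]:
    for n,p in I.items(): print(q,n,[(np.round(k["location"],1).tolist(),round(k["confidence"],2)) for k in finder.pinpoint(q,p)[:3]])
for n,p in I.items(): print(n,"pred eye home,tip,sh,base",proj(p,[eye(.034,.0065,th=1.18),eye(.085,0,th=1.18),eye(.03,.0025,th=1.18),eye(.034,.0065,th=1.18)-[0,0,.15]]).round(1).tolist())
E
```

```text
time: 22.55
eef_pos: [0.5648, -0.1693, 0.3422]
tcp_rot: [0.722, 0.692, 0.001, 0.004]
contact_force: [0.4, 0.2, -0.1]
opening: 0.598
time: 23.05
eef_pos: [0.4176, -0.01, 0.3663]
tcp_rot: [0.721, 0.693, -0.0, -0.001]
contact_force: [0.5, 0.4, 0.8]
opening: 0.601
light_eye wrist [([20.2, 373.6], 0.87), ([80.6, 277.5], 0.87)]
light_eye scene [([155.8, 276.5], 0.91), ([147.6, 314.5], 0.85), ([268.2, 250.8], 0.66)]
light_eye top [([226.6, 290.1], 0.87), ([256.3, 304.5], 0.68), ([189.7, 400.9], 0.61)]
hook_tip wrist [([304.1, 490.9], 0.62)]
hook_tip scene [([246.3, 270.4], 0.63)]
hook_tip top [([188.9, 382.9], 0.45)]
hook_shoulder wrist []
hook_shoulder scene [([272.6, 248.0], 0.67)]
hook_shoulder top [([190.1, 400.9], 0.53), ([187.2, 398.4], 0.49)]
light wrist [([268.1, 432.8], 0.97), ([50.3, 350.5], 0.83), ([83.8, 290.3], 0.77)]
light scene [([198.6, 316.3], 0.93), ([296.1, 264.7], 0.77), ([191.9, 283.9], 0.7)]
light top [([257.6, 301.8], 0.78), ([190.5, 390.3], 0.64), ([227.2, 291.1], 0.56)]
wrist pred eye home,tip,sh,base [[339.5, 479.5], [303.5, 493.1], [337.9, 477.0], [267.5, 433.4]]
scene pred eye home,tip,sh,base [[269.2, 250.0], [247.5, 270.5], [271.1, 249.5], [296.3, 260.6]]
top pred eye home,tip,sh,base [[187.8, 400.3], [186.1, 381.9], [188.1, 400.7], [194.1, 389.2]]
```

View pics/wrist18.png

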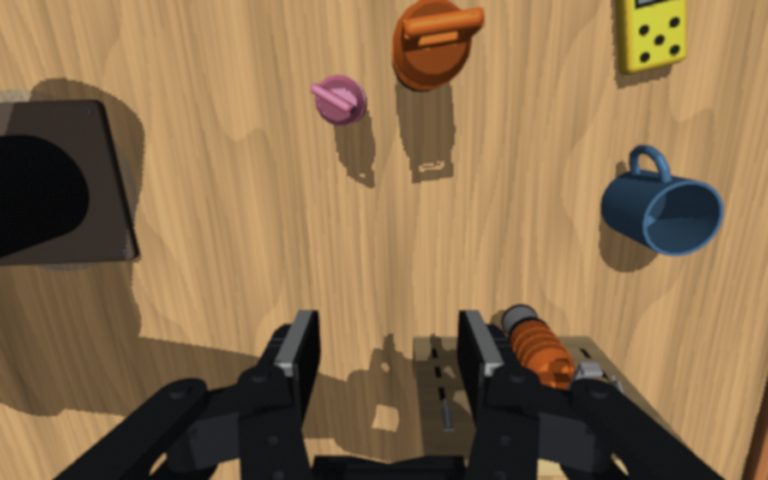

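View pics/scene18.png

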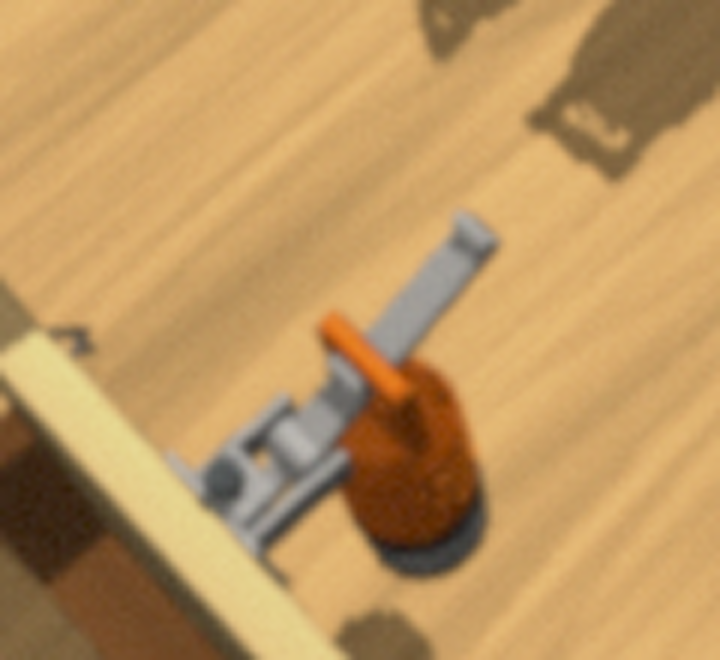

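View pics/top18.png

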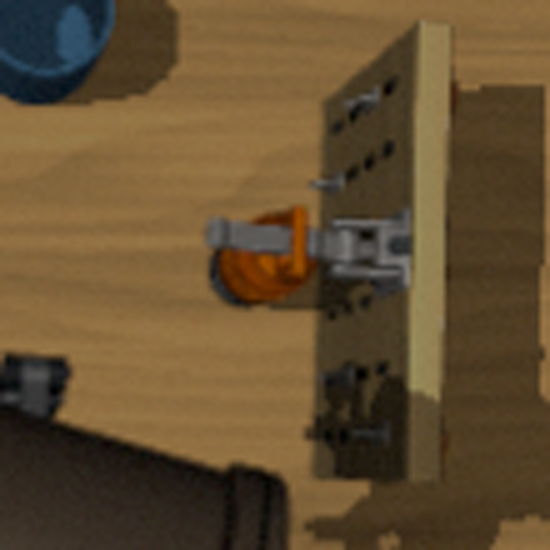

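The light hangs lens down, but from this distance I can't see to the millimetre that it touches the shoulder. There's plenty of time, so I'll take a close wrist view from above before handing in.

```bash
python3 -m crank '[[-0.3,0.3,0,0,0,0,0.6],[-0.6,0.6,0,0,0,0,0.6],[-0.95,0.93,0,0,0,0,0.6],[-0.95,0.93,0,0,0,0,0.6],[-0.95,0.93,0,0,0,0,0.6]]'; python3 -c "
from h import *
plan([.561,-.233,.28])"
```

```text
time: 24.3
eef_pos: [0.5557, -0.1651, 0.3636]
tcp_rot: [0.724, 0.69, -0.001, -0.002]
contact_force: [-1.7, -0.2, -1.5]
opening: 0.603
row [-0.451, 0.059, 0.557] [-0.003, -0.001, -0.003] t 24.3
```

```bash
python3 -m crank '[[-0.3,0.03,0,0,0,0,0.6],[-0.45,0.03,0,0,0,0,0.6],[-0.45,0.03,0.25,0,0,0,0.6],[-0.45,0.03,0.55,0,0,0,0.6],[-0.45,0.03,0.55,0,0,0,0.6],[-0.45,0.03,0.55,0,0,0,0.6]]'; python3 - <<'E'
from h import *
w=imaging.read_camera("wrist"); save(w,"w19.png",(250,120,400,270),5)
P=lambda s,n,l=0: eye(s,n,th=1.18,lat=l)
print(proj(w,[P(.085,0),P(.03,.0115,-.007),P(.03,.0115,.007),P(.034,.0065,-.018),P(.034,.0065,.018),P(.034,.0065)]).round(1).tolist())
E
```

```text
time: 24.9
eef_pos: [0.5547, -0.228, 0.2848]
tcp_rot: [0.722, 0.692, -0.0, -0.001]
contact_force: [-0.1, 0.6, 0.7]
opening: 0.601
[[28.7, 338.2], [138.0, 324.4], [137.9, 348.5], [127.6, 305.5], [127.5, 367.2], [127.6, 336.3]]
```

View pics/w19.png

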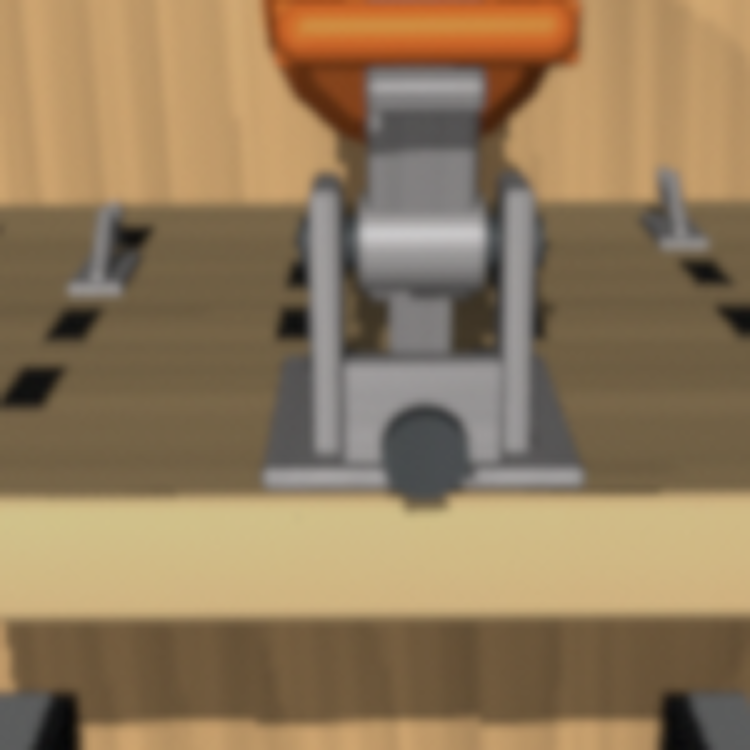

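From above (wrist crop), the eye bar (row 126) butts the shoulder rib (outer edge at row 133), a spacing no larger than the home geometry predicts. So it's fully home. Clearing the arm and handing in.

```bash
python3 -m crank '[[0,0,-0.3,0,0,0,0.6],[0,0,-0.7,0,0,0,0.6],[0,0,-0.9,0,0,0,0.6],[0,0,-0.9,0,0,0,0.6],[0,0,-0.9,0,0,0,0.6],[0,0,-0.9,0,0,0,0.6]]'; python3 - <<'E'
from h import *
s=imaging.read_camera("scene"); save(s,"s20.png"); t=imaging.read_camera("top"); 
print(telemetry.get_state()["time"], np.abs(telemetry.get_state()["dq"]).max())
E
```

```text
time: 25.55
eef_pos: [0.555, -0.2283, 0.4204]
tcp_rot: [0.722, 0.692, 0.0, 0.0]
contact_force: [-0.5, 0.4, -0.3]
opening: 0.597
25.65 0.007267226279749967
```

View pics/s20.png

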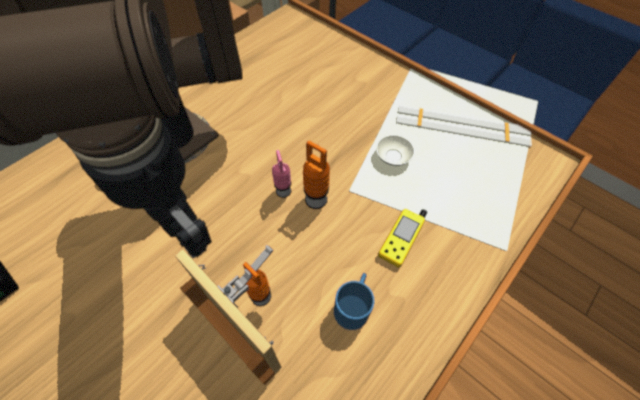

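The scene picture shows the light hanging on the open hook at (257,280) and everything else where it was. The robot is clear.

```bash
python3 -c "
from h import *
print(ticket.sign_off())"
```

```text
the job is handed in; nothing more can be done
None
```

The hook is open on its stop and the small orange light hangs on it by its eye, lens down. The robot was clear at about 26 s when I handed in, and no verdict is reported.

- **Hook:** I swung it out from behind with shut fingers. The push needed 5–6 N until the stop, which I felt at about 1.18 rad. I overshot there: the last nudge went out before I had read the one before it. The reading at its end was about 24.8 N, just under the 25 N limit, and I backed off straight away. The true peak could be a little different from that reading.
- **Light:** I lifted it by its posts, threaded the eye over the lip without touching it, set it on the bar, and slid it in until the shoulder pushed back at about 5 N. Then I let go.
- **Last checks:**
  - **Seated:** The close-up from above showed the eye bar against the shoulder with no more gap than the home position would show, and the arm's position agreed with home to within about 1 mm. My scene-picture estimate of the hook differed by 2–3 mm, which I put down to camera calibration and did not settle.
  - **Other things:** The final scene picture shows the mug, GPS unit, dish and other two lights where they started.

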